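# Clear the empty pop-up canisters for washing up

### The job

Get the washing-up ready: for every canister in the green block that is empty (it has no lid), press it down until it springs up, lift it out and put it in the grey tub, upright or on its side; leave the lidded canisters latched where they are. Also lay the scrubbing brush in the tub beside them; nothing may end up stacked on a canister.

Things in the scene. Friction and masses are not known exactly. Their poses are not given: they have to be found in the camera images.
- block: fixed green wooden frame, 240 (x) x 308 (y) mm, 98 mm tall, holding eight wooden bays in two rows of four, at most one canister in each. Origin: centre of its underside, on the counter. Bay centres in its frame: x = -72.5 or 37.5 mm, y = -108, -36, 36 or 108 mm. An empty bay shows its steel platform at the bottom
- block_top (a point): a point above the block's origin, level with the bays' tops, 105 mm above the counter. A latched canister's rim is 14 mm above it and it cannot be pulled out. Pressed 7 to 10 mm down (5 to 8 N, then a hard stop) and let go, it springs up by itself: rim 59 mm above this point, origin 64 mm above the counter. Then it stands loose in its bay, 1.5 mm play all round
- tub: shallow grey open washing-up tub, loose, 320 mm (x) x 280 mm (y), 75 mm tall, walls and floor 5 mm thick, empty at the start, 900 g. Origin: centre of its underside
- brush: flat wooden scrubbing brush with white bristles, 200 mm long: from x = -100 to 30 mm a handle 20 mm wide and 18 mm tall, from x = 30 to 100 mm a head 40 mm wide and 24 mm tall. Origin: on its underside, halfway along its length; grip it there. Lies on the chopping board at the start
- board: thick wooden chopping board, fixed, 280 x 120 mm, 40 mm tall. Origin: centre of its underside
- open1: square aluminium canister, 54 x 54 x 100 mm tall, no lid: open and hollow (3 mm walls), so empty, about 140 g. Origin: centre of its underside, z up its axis. A steel lug, 12 mm wide, 10 mm tall, sticks out 10 mm at the foot of its +x side. Starts latched in a bay of the block, its axes parallel to the block's, origin 19 mm above the counter. May be absent
- open2: square aluminium canister, 54 x 54 x 100 mm tall, no lid: open and hollow (3 mm walls), so empty, about 140 g. Origin: centre of its underside, z up its axis. A steel lug, 12 mm wide, 10 mm tall, sticks out 10 mm at the foot of its +x side. Starts latched in a bay of the block, its axes parallel to the block's, origin 19 mm above the counter. May be absent
- open3: square aluminium canister, 54 x 54 x 100 mm tall, no lid: open and hollow (3 mm walls), so empty, about 140 g. Origin: centre of its underside, z up its axis. A steel lug, 12 mm wide, 10 mm tall, sticks out 10 mm at the foot of its +x side. Starts latched in a bay of the block, its axes parallel to the block's, origin 19 mm above the counter. May be absent
- open4: square aluminium canister, 54 x 54 x 100 mm tall, no lid: open and hollow (3 mm walls), so empty, about 140 g. Origin: centre of its underside, z up its axis. A steel lug, 12 mm wide, 10 mm tall, sticks out 10 mm at the foot of its +x side. Starts latched in a bay of the block, its axes parallel to the block's, origin 19 mm above the counter. May be absent
- open5: square aluminium canister, 54 x 54 x 100 mm tall, no lid: open and hollow (3 mm walls), so empty, about 140 g. Origin: centre of its underside, z up its axis. A steel lug, 12 mm wide, 10 mm tall, sticks out 10 mm at the foot of its +x side. Starts latched in a bay of the block, its axes parallel to the block's, origin 19 mm above the counter. May be absent
- lidded1: square aluminium canister, 54 x 54 x 100 mm tall, with a lid and a round knob (22 mm wide, 14 mm tall), so full, about 260 g. Origin: centre of its underside, z up its axis. A steel lug, 12 mm wide, 10 mm tall, sticks out 10 mm at the foot of its +x side. Starts latched in a bay of the block, its axes parallel to the block's, origin 19 mm above the counter. It stays latched
- lidded2: square aluminium canister, 54 x 54 x 100 mm tall, with a lid and a round knob (22 mm wide, 14 mm tall), so full, about 260 g. Origin: centre of its underside, z up its axis. A steel lug, 12 mm wide, 10 mm tall, sticks out 10 mm at the foot of its +x side. Starts latched in a bay of the block, its axes parallel to the block's, origin 19 mm above the counter. It stays latched
Not all that is in view belongs to the job. What is shaped like the open4 but red is not meant.

How it is judged:
At the end, for the whole second after the job is handed in: every open canister present and the brush rest in the tub, origins inside its walls and no more than 60 mm (canisters, upright or lying) or 45 mm (brush) above its underside; the lidded canisters are within 20 mm of their start (x of open1 in the frame of tub between -0.15 and 0.15 m and y of open1 in the frame of tub between -0.13 and 0.13 m and z of each of open1, open2, open3, open4, open5 in the frame of tub below 0.06 m and linear speed of each of open1, open2, open3, open4, open5, brush below 0.03 m/s and x of open2 in the frame of tub between -0.15 and 0.15 m and y of open2 in the frame of tub between -0.13 and 0.13 m and x of open3 in the frame of tub between -0.15 and 0.15 m and y of open3 in the frame of tub between -0.13 and 0.13 m and x of open4 in the frame of tub between -0.15 and 0.15 m and y of open4 in the frame of tub between -0.13 and 0.13 m and x of open5 in the frame of tub between -0.15 and 0.15 m and y of open5 in the frame of tub between -0.13 and 0.13 m and x of brush in the frame of tub between -0.15 and 0.15 m and y of brush in the frame of tub between -0.13 and 0.13 m and z of brush in the frame of tub below 0.045 m and distance of each of lidded1, lidded2 from where it was at the start of the episode below 0.02 m); the robot touches nothing.
It fails at once if a lidded canister is released or taken out of its bay (distance of any of lidded1, lidded2 from where it was at the start of the episode above 0.025 m).
Of open1, open2, open3, open4, open5 only 3 to 5 are there at a start; the rules pass over those that are not, and their reading is None.
At some moment in a run one of tub, brush may be knocked a few centimetres aside while the robot is not near it.
Once in a run the grip may slacken for a moment while it holds something.
It also fails if it takes over 210 s, if anything falls off the work surface, if the arm or the gripper's body presses on something with over 40 N, if the wrist force passes 120 N, or if a joint passes its speed limit or range.

### The arm

A 6-joint arm with a two-finger parallel gripper is mounted at the origin on the work surface. World frame = base frame: x ahead of the robot, y to its left, z up, the work surface at z = 0. Lengths are in m, angles in rad, forces in N, time in s.
With the tool pointing down it reaches from about 0.2 to 0.875 m from the base axis. Payload 3.4 kg.
Tool frame: the origin (TCP) lies at the very end of the fingers, on their centre line; the grasp point (between the pads) lies 19 mm behind it; z points along the fingers, y is the direction in which the jaws open and shut (so a half turn about z gives the same grasp; the last joint's range is limited). The gripper opens to 94 mm and grips with 3 to 60 N. Pads are 16 mm wide; open, the fingers measure 119 mm over their backs; the gripper's body (75 mm by 177 mm) begins 78 mm behind the grasp point.
Start: joints at [-1.283, 0.276, 1.505, -0, 1.361, -0.121], TCP at [0.229, -0.528, 0.205] pointing down, gripper open.
Joint ranges: [-2.89, 2.89], [-0.75, 2.08], [0.22, 2.7], [-1.18, 4.32], [0.11, 2.71], [-2.7, 2.7]. Speed limits (rad/s): [2.57, 2.57, 3.14, 3.14, 3.14, 3.14].

### API

Orientations are given as a unit quaternion [x, y, z, w].
In Python, from cell import manip gives the robot as it stands.
- The arm moves only by the shell command python3 -m handwheel 'ROWS' [FORCE]. ROWS is JSON, a list of rows, each a list of 7 numbers: the opening, from 0 (shut) to 1 (fully open), then the shift along the tool's x, y, z in m, then the turn, a rotation vector about the tool's x, y, z in degrees. In form: [[gripper, x, y, z, wx, wy, wz], ...]. A call has 1 to 10 rows; each row shifts and turns the pose as measured when the row begins, along the tool's axes as they then stand; what a row does not reach is not made up. A row lasts 1/8 s, in which the tool goes at most 62.5 mm and 10.7 degrees, less where a joint would pass 70% of its speed; a pose out of reach is approached as far as the arm can. A call with a gripper value outside its range is refused whole. The fingers move at their own pace and stop on an object; FORCE is the grip in N (left out, the last holds). Time passes only in rows, so rows that do not move let the fingers close. It gives the time, the measured TCP pose, the force and the opening at its end, in the units of the state.
- manip.observe(): the state, without advancing time (a new reading comes with each control period).
- manip.get_image(name): name is "side" or "top" or "wrist"; returns a dict with "frame" (384x512x3 uint8, blue, green, red), "K" (3x3 intrinsics, pixels), "view" (4x4, takes a point from world to camera coordinates); the wrist camera has in their place "mount" (4x4, takes a point from camera to tool coordinates, whose origin is the TCP and whose axes are the flange's). Camera axes: x right, y up, looking along -z (the intrinsics and any distortion apply to the point x, -y, -z); pixel columns grow to the right and rows downward; lengths in m; the calibration is good to about 2 mm. A picture is of the moment at which its call begins: read the wrist's pose just before it. There is no depth.
- manip.hand_in(): hands the job in, once; it reports no verdict.
The state is a dict: "t": time; "joints": joint angles; "joint_velocities": joint speeds; "joint_torque": joint torques, N m; "ee_pos": TCP position; "eef_rot": TCP orientation; "force": force on the tool from outside, world axes, zero at the start; "moment": the same for the moment, N m; "opening": opening from 0.0 (shut) to 1.0 (fully open).
Only numpy, scipy, OpenCV 4.12 (cv2) and the standard library are available. Lean on these libraries where they do the work, as an engineer would, in place of code of your own. Each camera call takes 0.05 s, during which the arm holds its last target.

## Working session

There is one attempt and no reset: what is moved stays moved. The work goes in short steps, Python scripts to look and compute and a shell command to move; the robot and the scene stay as the last step left them, time stands still between calls to the robot, and variables do not carry over. Pictures are saved under pics/ and viewed, and the job is handed in when it is done.

```bash
ls; mkdir -p pics; cat > h.py <<'E'
from cell import manip
import cv2,numpy as np
def snap(name,tag):
    s=manip.observe(); im=manip.get_image(name); cv2.imwrite(f'pics/{tag}.png',im['frame']); 
    np.savez(f'pics/{tag}.npz',p=s['ee_pos'],q=s['eef_rot'],**{k:np.array(v) for k,v in im.items() if k!='frame'}); return im,s
E
python3 - <<'E'
from h import *
for n in ['side','top','wrist']:
    im,s=snap(n,n+'0'); print(n,{k:(np.round(v,4).tolist() if k!='frame' else v.shape) for k,v in im.items()})
print(s)
E
```

```text
pics
side {'frame': (384, 512, 3), 'K': [[371.6728, 0.0, 257.4266], [0.0, 371.6728, 188.8778], [0.0, 0.0, 1.0]], 'view': [[-0.8758, -0.4826, 0.0055, 0.4192], [0.3018, -0.5387, 0.7866, -0.2549], [-0.3767, 0.6906, 0.6174, -0.8122], [0.0, 0.0, 0.0, 1.0]]}
top {'frame': (384, 512, 3), 'K': [[361.5681, 0.0, 253.4931], [0.0, 361.5681, 193.6928], [0.0, 0.0, 1.0]], 'view': [[-0.147, -0.9891, -0.0057, 0.0106], [0.9563, -0.1436, 0.2548, -0.5445], [-0.2529, 0.032, 0.967, -0.7869], [0.0, 0.0, 0.0, 1.0]]}
wrist {'frame': (384, 512, 3), 'K': [[265.7012, 0.0, 255.9842], [0.0, 265.7012, 193.3965], [0.0, 0.0, 1.0]], 'mount': [[0.0009, 0.9742, 0.2258, 0.0651], [1.0, -0.001, 0.0001, 0.0018], [0.0003, 0.2258, -0.9742, -0.178], [0.0, 0.0, 0.0, 1.0]]}
{'t': 0.1, 'joints': array([-1.28299405e+00,  2.76547087e-01,  1.50598619e+00, -8.04561454e-06,
        1.36072814e+00, -1.20945441e-01]), 'joint_velocities': array([ 0.00043773, -0.00106627, -0.00134299,  0.0010434 ,  0.00067909,
       -0.00043315]), 'joint_torque': array([ 4.44922203e-03, -4.05445182e+01, -2.37779027e+01,  7.03717419e-02,
        2.99777405e-02, -5.58210502e-05]), 'ee_pos': array([ 0.22841446, -0.5271276 ,  0.20469063]), 'eef_rot': array([ 9.79187742e-01,  2.02954845e-01, -7.34502575e-05, -8.31149963e-04]), 'force': array([ 0.4736645 ,  0.09960456, -0.31401306]), 'moment': array([ 0.02642889, -0.02153549,  0.0445606 ]), 'opening': 1.0015576981534349}
```

View pics/side0.png

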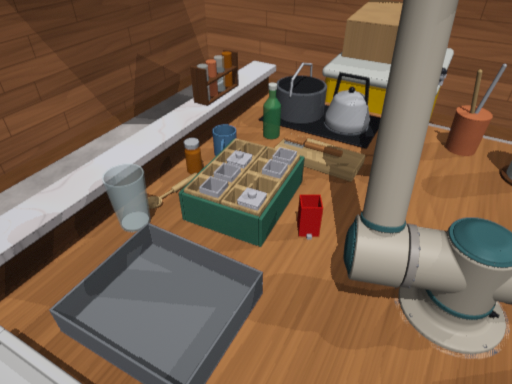

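View pics/top0.png

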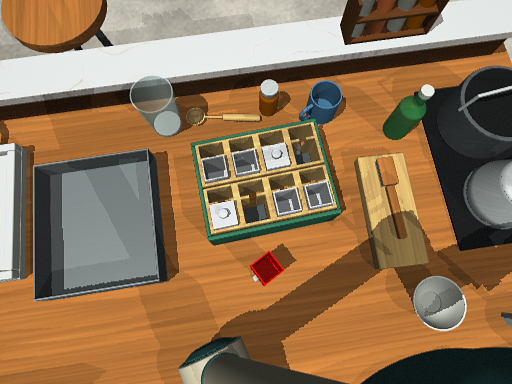

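View pics/wrist0.png

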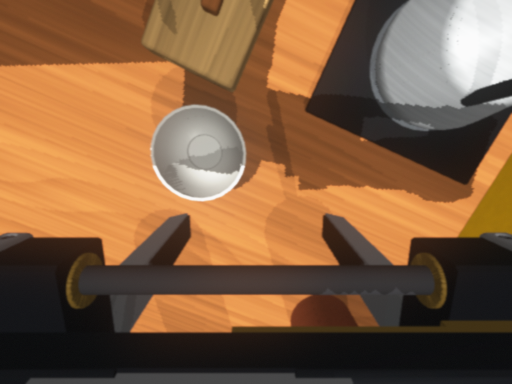

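```bash
python3 - <<'E'
import cv2
im=cv2.imread('pics/top0.png')
cv2.imwrite('pics/top0_block.png',cv2.resize(im[110:290,180:350],None,fx=4,fy=3.3,interpolation=cv2.INTER_CUBIC)[:600])
im=cv2.imread('pics/side0.png')
cv2.imwrite('pics/side0_block.png',cv2.resize(im[130:245,175:335],None,fx=5,fy=5,interpolation=cv2.INTER_CUBIC))
E
```

```text
(no output)
```

View pics/top0_block.png

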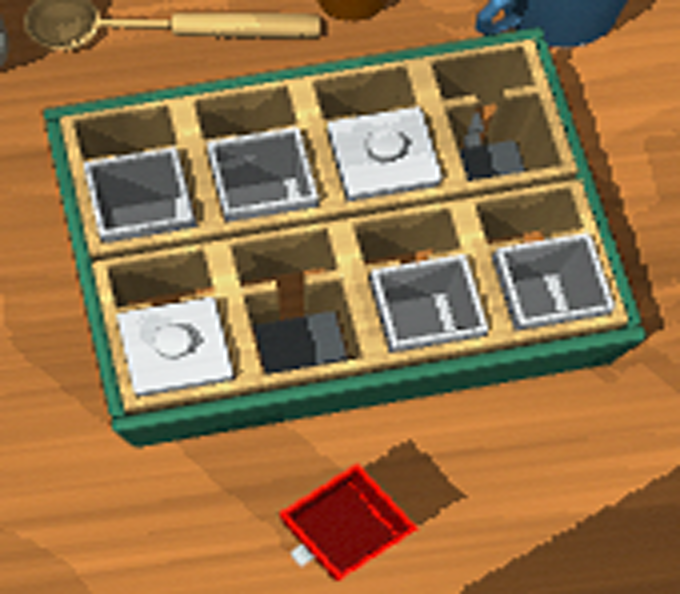

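View pics/side0_block.png

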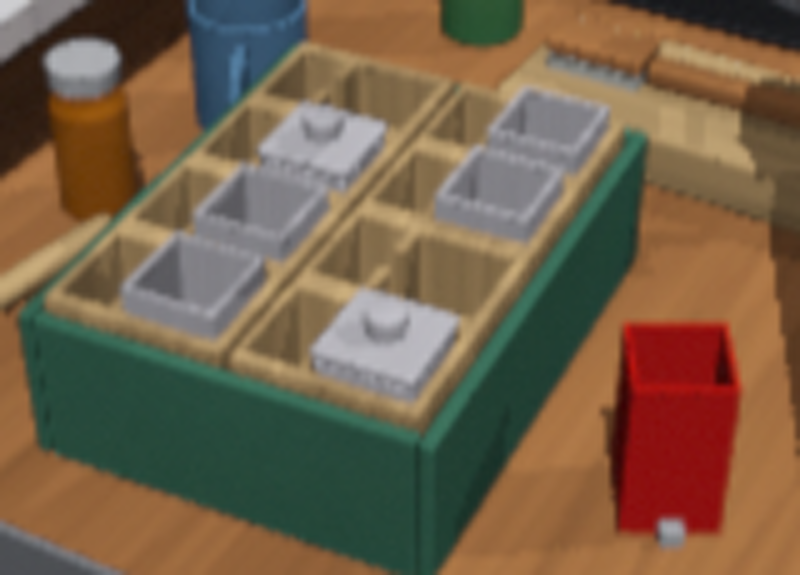

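The top view shows 6 canisters. The four open ones are at px (215,167), (246,162), (288,203) and (318,194). The two lidded ones are at (277,155) and (224,215). Bays (302,150) and (257,205) are empty, showing their steel platforms. The red lookalike at (267,268) isn't part of the job, nor are the spoon, knife-like items and jars. The brush is on the board at (391,195). I'll zoom in on the tub and the board next.

```bash
python3 - <<'E'
import cv2
im=cv2.imread('pics/top0.png')
cv2.imwrite('pics/top0_tub.png',cv2.resize(im[140:305,20:180],None,fx=3.6,fy=3.6,interpolation=cv2.INTER_CUBIC))
cv2.imwrite('pics/top0_board.png',cv2.resize(im[145:275,350:435],None,fx=4.5,fy=4.5,interpolation=cv2.INTER_CUBIC))
E
```

```text
(no output)
```

View pics/top0_tub.png

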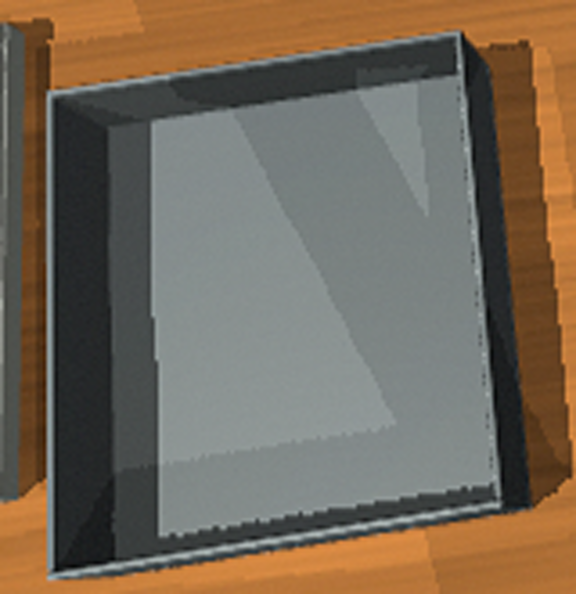

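View pics/top0_board.png

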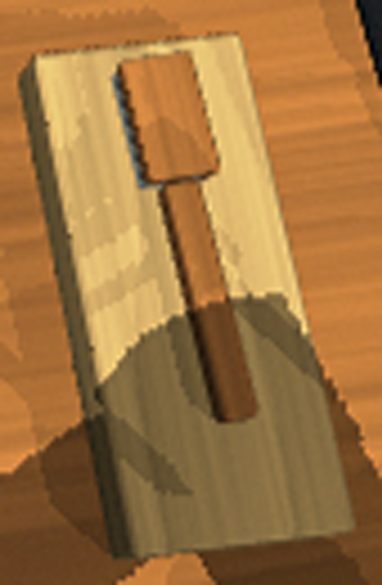

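```bash
cat >> h.py <<'E'
from scipy.optimize import least_squares
def proj(P,K,V):
    P=np.atleast_2d(P); c=P@V[:3,:3].T+V[:3,3]; return np.c_[K[0,2]+K[0,0]*c[:,0]/-c[:,2], K[1,2]+K[1,1]*-c[:,1]/-c[:,2]]
def unproj(uv,z,K,V):
    uv=np.atleast_2d(uv).astype(float); d=np.c_[(uv[:,0]-K[0,2])/K[0,0],-(uv[:,1]-K[1,2])/K[1,1],-np.ones(len(uv))]@V[:3,:3]
    o=-V[:3,:3].T@V[:3,3]; return o+d*((z-o[2])/d[:,2])[:,None]
def fit(L,uv,K,V,x0):
    L=np.array(L,float);uv=np.array(uv,float)
    def W(p):
        c,s=np.cos(p[2]),np.sin(p[2]); return np.c_[p[0]+c*L[:,0]-s*L[:,1],p[1]+s*L[:,0]+c*L[:,1],L[:,2]]
    r=least_squares(lambda p:(proj(W(p),K,V)-uv).ravel(),x0,loss='soft_l1')
    e=proj(W(r.x),K,V)-uv
    return r.x,np.sqrt((e**2).sum(1).mean())
def crop(pts,ox,oy,fx,fy): 
    pts=np.array(pts,float); return np.c_[(pts[:,0]+.5)/fx-.5+ox,(pts[:,1]+.5)/fy-.5+oy]
def wristV(p,q,mount):
    from scipy.spatial.transform import Rotation as R
    T=np.eye(4);T[:3,:3]=R.from_quat(q).as_matrix();T[:3,3]=p; return np.linalg.inv(T@mount)
E
python3 - <<'E'
from h import *
d=np.load('pics/top0.npz');K,V=d['K'],d['view']
print('cam',-V[:3,:3].T@V[:3,3])
L=[];U=[]
b=[[(.12,.154),(.12,-.154),(-.12,-.154),(-.12,.154)]]; 
L+=[(x,y,.098) for x,y in b[0]]; U+=[(45,112),(545,32),(643,333),(112,418)]
def can(cx,cy,pts,z=.119):
    global L,U
    L+=[(cx+.027,cy+.027,z),(cx+.027,cy-.027,z),(cx-.027,cy-.027,z),(cx-.027,cy+.027,z)];U+=pts
can(.0375,.108,[(87,165),(183,148),(195,222),(103,240)])
can(.0375,.036,[(208,147),(303,130),(318,205),(226,220)])
can(-.0725,-.036,[(370,268),(468,255),(488,332),(388,352)])
can(-.0725,-.108,[(495,250),(597,233),(613,308),(515,328)])
can(.0375,-.036,[(328,125),(425,110),(440,180),(340,200)])
can(-.0725,.108,[(115,312),(213,297),(232,375),(135,395)])
u=crop(U,180,110,4,3.3)
p,e=fit(L,u,K,V,[.5,0,0]);print('block',p,np.degrees(p[2]),e)
p2,e=fit(L[4:],u[4:],K,V,p);print('block cans',p2,e)
c,s=np.cos(p[2]),np.sin(p[2])
for x,y in [(.0375,.108),(.0375,.036),(-.0725,-.036),(-.0725,-.108)]: print(x,y,p[:2]+[c*x-s*y,s*x+c*y])
t=crop([(48,93),(462,33),(500,508),(50,578)],20,140,3.6,3.6)
w=unproj(t,.075,K,V);print('tub',w,np.linalg.norm(w-np.roll(w,-1,0),axis=1))
print(fit([(.16,.14,.075),(.16,-.14,.075),(-.16,-.14,.075),(-.16,.14,.075)],t,K,V,[.5,.4,0]))
print(fit([(.14,.16,.075),(.14,-.16,.075),(-.14,-.16,.075),(-.14,.16,.075)],t,K,V,[.5,.4,0]))
h=crop([(117,65),(188,53),(218,170),(148,186),(222,424),(258,414)],350,145,4.5,4.5)
print('brush',fit([(.1,.02,.064),(.1,-.02,.064),(.03,-.02,.064),(.03,.02,.064),(-.1,.01,.058),(-.1,-.01,.058)],h,K,V,[.5,-.3,0]))
bd=crop([(38,58),(240,35),(353,530),(132,556)],350,145,4.5,4.5)
w=unproj(bd,.04,K,V);print('board',w,np.linalg.norm(w-np.roll(w,-1,0),axis=1))
r=unproj([(267,268)],.1,K,V);print('red',r)
E
```

```text
cam [ 0.32328241 -0.04254249  0.89976036]
block [ 0.56941351 -0.09909097  0.05839953] 3.3460465894773566 1.5472428527863884
block cans [ 0.5693216  -0.09904492  0.05952507] 1.1673667787252975
0.0375 0.108 [0.60054602 0.01091365]
0.0375 0.036 [ 0.6047484  -0.06096361]
-0.0725 -0.036 [ 0.4991383  -0.13926116]
-0.0725 -0.108 [ 0.50334067 -0.21113842]
tub [[0.68790823 0.44699071 0.075     ]
 [0.68942399 0.16844685 0.075     ]
 [0.3724664  0.16819752 0.075     ]
 [0.37142835 0.44351149 0.075     ]] [0.27854799 0.31695769 0.27531592 0.316499  ]
(array([0.53070454, 0.30673783, 0.00567952]), np.float64(1.0675789689698605))
(array([ 0.52877019,  0.30742107, -0.09497807]), np.float64(14.389582948187368))
brush (array([ 0.48602938, -0.39863721,  0.00219469]), np.float64(0.6398492427228454))
board [[ 0.60231505 -0.34557348  0.04      ]
 [ 0.59884668 -0.46065268  0.04      ]
 [ 0.32346738 -0.44977432  0.04      ]
 [ 0.32741028 -0.33344461  0.04      ]] [0.11513145 0.27559409 0.11639651 0.2751722 ]
red [[ 0.36317475 -0.07347498  0.1       ]]
```

```bash
python3 -m handwheel '[[1,0,0,0,0,0,7.8],[1,0,0,0,0,0,7.8],[1,0,0,0,0,0,7.8],[1,0,0,0,0,0,0]]'
python3 -m handwheel '[[1,0.03,-0.02,-0.01,0,0,0],[1,0.03,-0.02,0,0,0,0],[1,0.03,-0.02,0,0,0,0],[1,0.03,-0.02,0,0,0,0],[1,0.03,-0.02,0,0,0,0],[1,0.03,-0.02,0,0,0,0],[1,0,0,0,0,0,0]]'
python3 - <<'E'
from h import *
im,s=snap('wrist','w1'); print(s['ee_pos'],s['eef_rot'],s['force'],s['t'])
E
```

```text
t: 0.65
ee_pos: [0.2281, -0.5262, 0.2032]
eef_rot: [1.0, -0.006, -0.001, -0.002]
force: [-0.5, -0.9, -0.3]
opening: 0.999
t: 1.52
ee_pos: [0.4133, -0.404, 0.2123]
eef_rot: [1.0, 0.002, -0.001, -0.003]
force: [-0.5, -0.2, 0.1]
opening: 0.997
[ 0.41330433 -0.40395312  0.21225605] [ 0.99999191  0.00214782 -0.00122802 -0.00317022] [-0.54710884 -0.16295849  0.12883338] 1.525
```

View pics/w1.png

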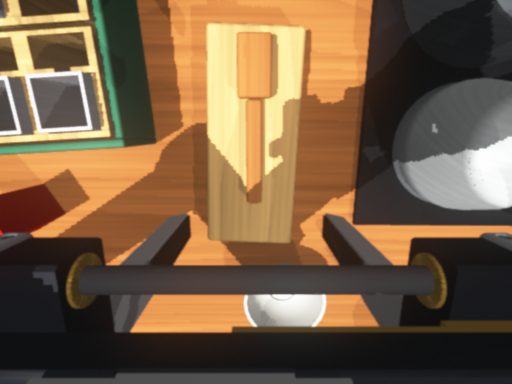

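The wrist view shows the brush on the board. Its head spans px (237,33) to (271,98) and the handle ends near (254,201). The block's right edge is at upper left.

```bash
python3 - <<'E'
from h import *
d=np.load('pics/w1.npz');K=d['K'];V=wristV(d['p'],d['q'],d['mount'])
print('brush',fit([(.1,.02,.064),(.1,-.02,.064),(.03,-.02,.064),(.03,.02,.064),(-.1,.01,.058),(-.1,-.01,.058)],[(237,33),(269,31),(271,96),(238,99),(246,201),(262,201)],K,V,[.486,-.4,0]))
E
```

```text
brush (array([ 0.487469  , -0.40184038,  0.005997  ]), np.float64(2.6251552164883316))
```

```bash
python3 -m handwheel '[[0.6,0.037,-0.002,0,0,0,0],[0.6,0.037,-0.0015,0,0,0,0],[0.6,0,0,0.04,0,0,0],[0.6,0,0,0.04,0,0,0],[0.6,0,0,0.04,0,0,0],[0.6,0,0,0.02,0,0,0],[0.6,0,0,0,0,0,0]]' 30
python3 - <<'E'
from h import *
im,s=snap('wrist','w2'); print(s['ee_pos'],s['eef_rot'],s['force'],s['t'])
E
```

```text
t: 2.45
ee_pos: [0.4804, -0.4087, 0.0683]
eef_rot: [1.0, 0.002, -0.004, -0.0]
force: [-0.9, -0.1, 0.3]
opening: 0.599
[ 0.48040911 -0.40867108  0.06830882] [ 9.99991984e-01  1.92378302e-03 -3.50533065e-03 -2.08672183e-04] [-0.8867248  -0.05488292  0.25625373] 2.45
```

View pics/w2.png

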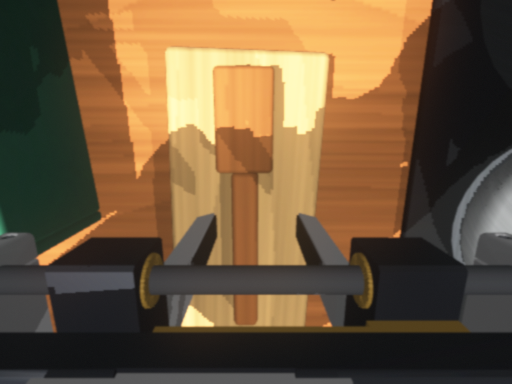

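```bash
python3 -m handwheel '[[0.6,0.007,-0.008,0,0,0,0],[0.6,0,0,0.012,0,0,0],[0.6,0,0,0.012,0,0,0],[0.6,0,0,0,0,0,0]]'
python3 - <<'E'
from h import *
im,s=snap('wrist','w3'); print(s['ee_pos'],s['eef_rot'],s['force'],s['t'])
E
```

```text
t: 3.0
ee_pos: [0.4894, -0.4027, 0.0471]
eef_rot: [1.0, 0.002, -0.001, 0.003]
force: [0.6, -0.6, 0.6]
opening: 0.598
[ 0.48940267 -0.40270155  0.04710207] [ 9.99993871e-01  2.02455426e-03 -8.66859297e-04  2.72180384e-03] [ 0.58749908 -0.58459131  0.58493836] 3.0
```

View pics/w3.png

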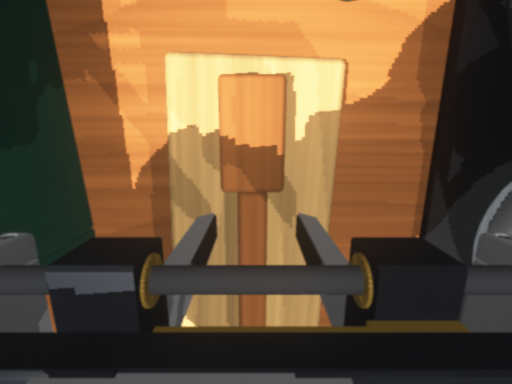

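The handle (px ~253) is now centred between the fingers. I'll close on it.

```bash
python3 -m handwheel '[[0.3,0,-0.001,0.003,0,0,0],[0.0,0,0,0,0,0,0],[0.0,0,0,0,0,0,0],[0.0,0,0,0,0,0,0],[0.0,0,0,0,0,0,0],[0.0,0,0,0,0,0,0]]' 40
python3 -m handwheel '[[0.0,0,0,-0.03,0,0,0],[0.0,0,0,-0.04,0,0,0],[0.0,0,0,-0.04,0,0,0],[0.0,0,0,-0.03,0,0,0],[0.0,0,0,-0.03,0,0,0],[0.0,0,0,0,0,0,0]]' 40
python3 - <<'E'
from h import *
im,s=snap('wrist','w4'); print(s['ee_pos'],s['eef_rot'],s['force'],s['opening'])
im,s=snap('side','s4')
E
```

```text
t: 3.8
ee_pos: [0.49, -0.4023, 0.045]
eef_rot: [1.0, 0.002, -0.0, 0.003]
force: [-0.9, 0.2, 0.4]
opening: 0.208
t: 4.55
ee_pos: [0.4891, -0.4006, 0.2181]
eef_rot: [1.0, 0.002, -0.002, 0.002]
force: [-0.3, -0.1, -0.3]
opening: 0.208
[ 0.48907771 -0.40062042  0.21814024] [ 0.99999441  0.00188963 -0.00172903  0.00214787] [-0.30516093 -0.14105199 -0.33625147] 0.20761736406892667
```

View pics/w4.png

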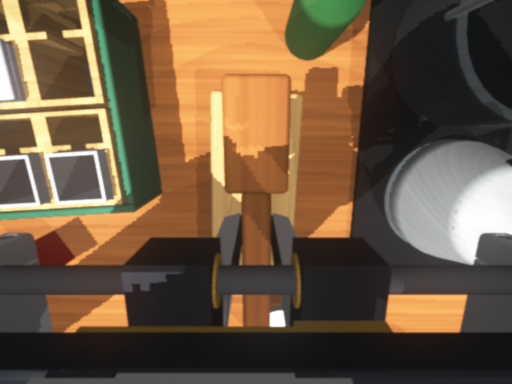

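View pics/s4.png

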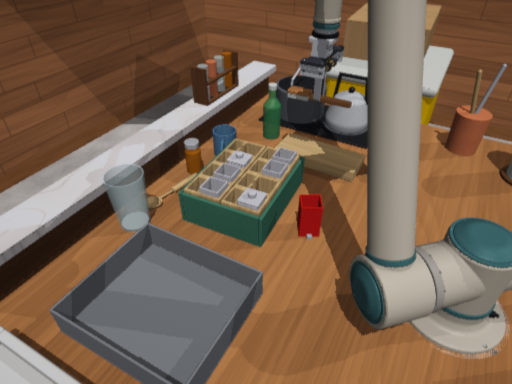

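```bash
python3 -m handwheel '[[0,0.005,-0.03,0,0,0,0],[0,0.005,-0.05,0,0,0,0],[0,0.005,-0.05,0,0,0,0],[0,0.005,-0.05,0,0,0,0],[0,0.005,-0.05,0,0,0,0],[0,0.005,-0.05,0,0,0,0],[0,0.005,-0.05,0,0,0,0],[0,0.005,-0.05,0,0,0,0]]' 50
python3 -m handwheel '[[0,0.002,-0.05,0,0,0,0],[0,0.0,-0.05,0,0,0,0],[0,0.0,-0.05,0,0,0,0],[0,0.0,-0.05,0,0,0,0],[0,0.0,-0.05,0,0,0,0],[0,0.00,-0.05,0,0,0,0],[0,0.0,-0.05,0,0,0,0],[0,0,-0.05,0,0,0,0],[0,0,-0.03,0,0,0,0],[0,0,0,0,0,0,0]]' 50
python3 - <<'E'
from h import *
im,s=snap('wrist','w5'); print(s['ee_pos'],s['eef_rot'],s['force'],s['opening'])
im,s=snap('top','t5')
E
```

```text
t: 5.65
ee_pos: [0.5191, -0.0078, 0.1977]
eef_rot: [1.0, -0.002, -0.018, -0.007]
force: [0.3, -0.0, -0.7]
opening: 0.207
t: 6.9
ee_pos: [0.5097, 0.4359, 0.1778]
eef_rot: [0.999, -0.0, -0.036, -0.0]
force: [1.1, -0.1, -0.7]
opening: 0.206
[0.50973895 0.43593038 0.17775704] [ 9.99352821e-01 -3.20418876e-04 -3.59682290e-02 -3.49687517e-04] [ 1.11049322 -0.10647739 -0.70890059] 0.20610049909458206
```

View pics/w5.png

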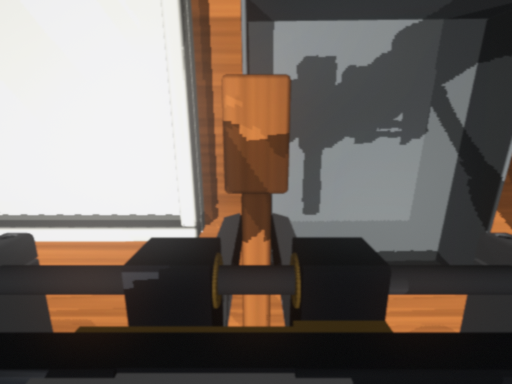

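View pics/t5.png

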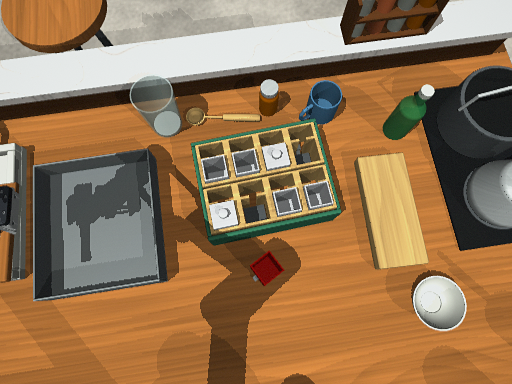

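```bash
cat >> h.py <<'E'
def goto(x,y,z,yaw):
    "yaw: world angle of tool x (deg), pointing down; prints shift in tool axes and rotvec deg"
    from scipy.spatial.transform import Rotation as R
    s=manip.observe(); r=R.from_quat(s['eef_rot'])
    a=np.radians(yaw); T=R.from_matrix(np.array([[np.cos(a),np.sin(a),0],[np.sin(a),-np.cos(a),0],[0,0,-1]]))
    print('shift',np.round(r.inv().apply(np.array([x,y,z])-s['ee_pos']),4),'rot',np.round((r.inv()*T).as_rotvec(degrees=True),1),'pos',np.round(s['ee_pos'],4),'F',np.round(s['force'],1),'op',round(s['opening'],3),'t',s['t'])
def tubfit(im,uv,x0=(.53,.307,0)):
    return fit([(.16,.14,.075),(.16,-.14,.075),(-.16,-.14,.075),(-.16,.14,.075)],uv,im['K'],im['view'],x0)
E
python3 -c "
from h import *
goto(.531,.405,.178,0)"
```

```text
shift [ 0.021   0.0285 -0.0011] rot [ 0.   4.1 -0.2] pos [0.5101 0.4335 0.1784] F [-0.6 -0.9 -0.7] op 0.21 t 7.0
```

```bash
python3 -m handwheel '[[0,0,0,0,0,4,0],[0,0.018,0.028,0,0,0,0],[0,0,0,0,0,0,0]]' 50; python3 -c "
from h import *
goto(.531,.405,.178,0)"
```

```text
t: 7.38
ee_pos: [0.5277, 0.3995, 0.1763]
eef_rot: [1.0, -0.003, -0.002, 0.003]
force: [0.4, -0.4, -0.9]
opening: 0.207
shift [ 0.0032 -0.0055 -0.0017] rot [ 0.3  0.2 -0.4] pos [0.5277 0.3995 0.1763] F [ 0.4 -0.4 -0.9] op 0.207 t 7.375
```

```bash
python3 -m handwheel '[[0,0.003,-0.005,0.03,0,0,0],[0,0,0,0.04,0,0,0],[0,0,0,0.03,0,0,0],[0,0,0,0.025,0,0,0],[0,0,0,0,0,0,0]]' 50; python3 -c "
from h import *
goto(.531,.405,.011,0)
snap('wrist','w6')"
```

```text
t: 8.0
ee_pos: [0.5296, 0.3992, 0.0487]
eef_rot: [1.0, -0.007, -0.003, 0.002]
force: [-0.6, 0.1, -0.5]
opening: 0.209
shift [ 0.0015 -0.006   0.0377] rot [ 0.3  0.3 -0.8] pos [0.5296 0.3992 0.0487] F [-0.6  0.1 -0.5] op 0.209 t 8.0
```

View pics/w6.png

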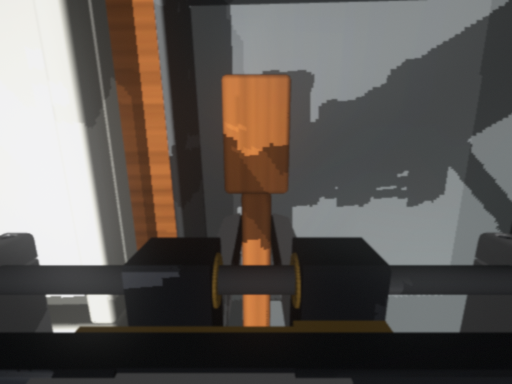

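The brush is inside the tub, beside the left wall (wall at px ~185, head from px 222). I'll lower it and let go.

```bash
python3 -m handwheel '[[0,0,0,0.015,0,0,0],[0,0,0,0.012,0,0,0],[0,0,0,0.007,0,0,0],[0,0,0,0.003,0,0,0],[0,0,0,0,0,0,0]]' 50;  python3 -c "
from h import *
goto(.531,.405,.010,0)"
```

```text
t: 8.68
ee_pos: [0.5327, 0.4008, 0.0141]
eef_rot: [1.0, -0.007, 0.001, -0.0]
force: [0.6, 0.3, -0.5]
opening: 0.21
shift [-0.0017 -0.0042  0.0041] rot [-0.  -0.1 -0.8] pos [0.5327 0.4008 0.0141] F [ 0.6  0.3 -0.5] op 0.21 t 8.675
```

```bash
python3 -m handwheel '[[0,0,0,0.003,0,0,0],[0,0,0,0.002,0,0,0],[0.35,0,0,0,0,0,0],[0.45,0,0,0,0,0,0],[0.45,0,0,0,0,0,0],[0.45,0,0,-0.03,0,0,0],[0.45,0,0,-0.05,0,0,0],[0.45,0,0,-0.05,0,0,0],[0.45,0,0,-0.05,0,0,0],[0.6,0,0,-0.02,0,0,0]]' 30
python3 -m handwheel '[[1,0,0.05,0,0,0,0],[1,0,0.05,-0.02,0,0,0],[1,0,0.05,0,0,0,0],[1,0,0.05,0,0,0,0],[1,0,0.05,0,0,0,0],[1,0,0.05,0,0,0,0],[1,0,0,0,0,0,0]]'
python3 -c "
from h import *
goto(.6,.011,.2,93.3)
snap('wrist','w7');snap('top','t7')"
```

```text
t: 9.93
ee_pos: [0.5319, 0.4005, 0.2137]
eef_rot: [1.0, -0.007, -0.0, 0.001]
force: [-0.1, -0.5, 0.2]
opening: 0.521
t: 10.8
ee_pos: [0.5297, 0.0932, 0.2372]
eef_rot: [1.0, -0.006, 0.005, -0.001]
force: [0.0, -0.2, -0.1]
opening: 1.001
shift [0.071  0.0814 0.0378] rot [  0.4  -0.5 -94. ] pos [0.5297 0.0932 0.2372] F [ 0.  -0.2 -0.1] op 1.001 t 10.8
```

View pics/t7.png

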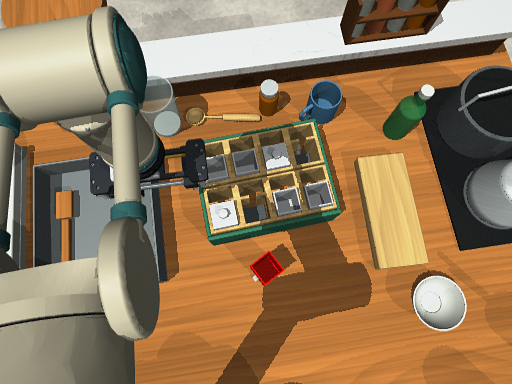

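View pics/w7.png

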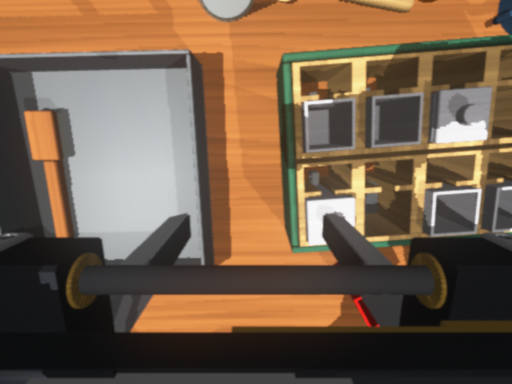

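The brush lies on the tub's left side (px (64,225) in the top view). The wrist view shows open rims at (329,126) and (397,120). I'll refine the block pose from this picture while turning the wrist.

```bash
python3 - <<'E'
from h import *
d=np.load('pics/w7.npz');K=d['K'];V=wristV(d['p'],d['q'],d['mount'])
L=[];U=[]
def can(cx,cy,pts,z=.119):
    global L,U
    L+=[(cx+.027,cy+.027,z),(cx+.027,cy-.027,z),(cx-.027,cy-.027,z),(cx-.027,cy+.027,z)];U+=pts
can(.0375,.108,[(303,101),(354,99),(355,149),(306,153)])
can(.0375,.036,[(371,96),(422,93),(424,143),(374,147)])
L+=[(.12,.154,.098),(-.12,.154,.098)];U+=[(283,57),(294,250)]
p,e=fit(L,U,K,V,[.57,-.1,.06]);print(p,np.degrees(p[2]),e)
c,s=np.cos(p[2]),np.sin(p[2])
for x,y in [(.0375,.108),(.0375,.036),(-.0725,-.036),(-.0725,-.108)]: print(x,y,p[:2]+[c*x-s*y,s*x+c*y])
E
python3 -m handwheel '[[1,0,0,0,0,0,-10.4],[1,0,0,0,0,0,-10.4],[1,0,0,0,0,0,-10.4],[1,0,0,0,0,0,-10.4],[1,0,0,0,0,0,-10.4],[1,0,0,0,0,0,-10.4],[1,0,0,0,0,0,-10.4],[1,0,0,0,0,0,-10.4],[1,0,0,0,0,0,-10.4],[1,0,0,0,0,0,0]]'
python3 -c "
from h import *
goto(.600,.011,.16,93.3)"
```

```text
[ 0.57274749 -0.09970502  0.07963407] 4.562695976416935 2.6842520335931055
0.0375 0.108 [0.60153725 0.01093584]
0.0375 0.036 [ 0.60726485 -0.06083598]
-0.0725 -0.036 [ 0.50334105 -0.1413583 ]
-0.0725 -0.108 [ 0.50906864 -0.21313012]
t: 12.15
ee_pos: [0.5296, 0.1147, 0.2363]
eef_rot: [0.667, 0.745, 0.007, -0.0]
force: [0.6, 0.3, 0.0]
opening: 1.0
shift [-0.1116  0.0577  0.0757] rot [ 0.6 -0.6  3. ] pos [0.5296 0.1147 0.2363] F [0.6 0.3 0. ] op 1.0 t 12.15
```

```bash
python3 -m handwheel '[[0.5,-0.035,0.02,0.02,0,0,1.5],[0.5,-0.035,0.02,0.02,0,0,1.5],[0.5,-0.035,0.018,0.01,0,0,0],[0.5,0,0,0,0,0,0],[0.5,0,0,0,0,0,0]]'
python3 -c "
from h import *
goto(.601,.011,.15,93.7)
snap('wrist','w8')"
```

```text
t: 12.78
ee_pos: [0.5993, 0.0199, 0.1846]
eef_rot: [0.689, 0.725, 0.009, -0.001]
force: [0.5, -0.5, 0.7]
opening: 0.518
shift [-0.0095  0.0009  0.0345] rot [ 0.7 -0.8 -0.8] pos [0.5993 0.0199 0.1846] F [ 0.5 -0.5  0.7] op 0.518 t 12.775
```

View pics/w8.png

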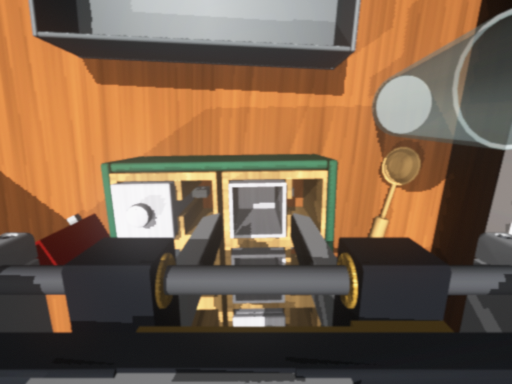

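```bash
python3 - <<'E'
from h import *
d=np.load('pics/w8.npz');K=d['K'];V=wristV(d['p'],d['q'],d['mount'])
im=cv2.imread('pics/w8.png');cv2.imwrite('pics/w8c.png',cv2.resize(im[140:260,90:350],None,fx=3,fy=3,interpolation=cv2.INTER_CUBIC))
E
```

```text
(no output)
```

View pics/w8c.png

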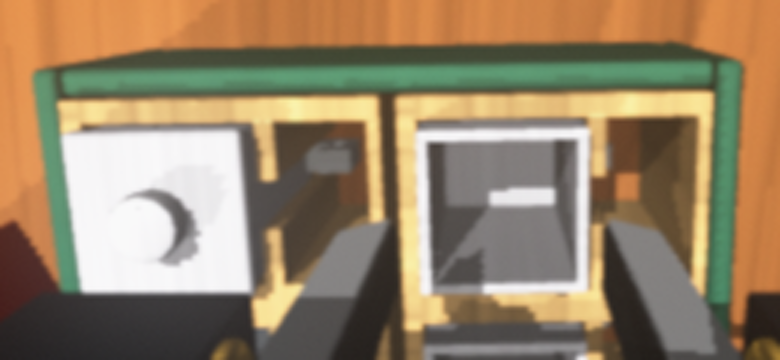

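```bash
python3 - <<'E'
from h import *
d=np.load('pics/w8.npz');K=d['K'];V=wristV(d['p'],d['q'],d['mount'])
def can(cx,cy,z=.119): return [(cx-.027,cy+.027,z),(cx+.027,cy+.027,z),(cx+.027,cy-.027,z),(cx-.027,cy-.027,z)]
L=can(.0375,.108)+can(-.0725,.108)[:2]+[(-.12,.154,.098),(.12,.154,.098)]
U=crop([(415,136),(589,127),(590,291),(420,294),(62,131),(246,127),(38,72),(740,62)],90,140,3,3)
p,e=fit(L,U,K,V,[.57,-.1,.06]);print(p,np.degrees(p[2]),e)
c,s=np.cos(p[2]),np.sin(p[2])
for x,y in [(.0375,.108),(.0375,.036),(-.0725,-.036),(-.0725,-.108)]: print(x,y,p[:2]+[c*x-s*y,s*x+c*y])
print(unproj(U[:4].mean(0),.119,K,V))
goto(.601,.011,.15,93.7)
E
```

```text
[ 0.57189431 -0.09901125  0.05821451] 3.335445724993593 2.5624989815858217
0.0375 0.108 [0.60304716 0.01098761]
0.0375 0.036 [ 0.60723624 -0.06089042]
-0.0725 -0.036 [ 0.50161166 -0.13916843]
-0.0725 -0.108 [ 0.50580074 -0.21104647]
[[0.60267827 0.01138478 0.119     ]]
shift [-0.0094  0.0008  0.0345] rot [ 0.7 -0.8 -0.8] pos [0.5993 0.0199 0.1846] F [-0.5 -0.3  0.1] op 0.502 t 12.825
```

```bash
python3 -m handwheel '[[0.45,-0.009,0.003,0.02,0,0,-0.5],[0.45,0,0,0.015,0,0,0],[0.45,0,0,0.005,0,0,0],[0.45,0,0,0,0,0,0]]'
python3 -c "
from h import *
goto(.602,.011,.122,93.3)
"
```

```text
t: 13.32
ee_pos: [0.6027, 0.016, 0.1458]
eef_rot: [0.685, 0.729, 0.011, -0.0]
force: [0.1, 0.1, 0.3]
opening: 0.452
shift [-0.0053 -0.0014  0.0237] rot [ 0.9 -0.9  0.3] pos [0.6027 0.016  0.1458] F [0.1 0.1 0.3] op 0.452 t 13.325
```

```bash
python3 -m handwheel '[[0.45,-0.006,-0.001,0.01,0.9,-0.9,0],[0.45,0,0,0.008,0,0,0],[0.45,0,0,0.004,0,0,0],[0.45,0,0,0.0,0,0,0]]'
python3 -c "
from h import *
goto(.602,.011,.122,93.3)
"
```

```text
t: 13.82
ee_pos: [0.6027, 0.01, 0.1231]
eef_rot: [0.685, 0.729, -0.001, 0.001]
force: [-0.5, -0.1, 0.7]
opening: 0.449
shift [ 0.001  -0.0007  0.0011] rot [0.  0.1 0.3] pos [0.6027 0.01   0.1231] F [-0.5 -0.1  0.7] op 0.449 t 13.825
```

```bash
python3 -m handwheel '[[0.45,0,0,0.004,0,0,0],[0.45,0,0,0.003,0,0,0]]'; python3 -m handwheel '[[0.45,0,0,0.003,0,0,0],[0.45,0,0,0.002,0,0,0]]'; python3 -m handwheel '[[0.45,0,0,0.002,0,0,0]]';python3 -c "
from h import *
goto(.602,.011,.1105,93.3)
"
```

```text
t: 14.08
ee_pos: [0.6041, 0.0099, 0.1172]
eef_rot: [0.685, 0.729, 0.0, 0.002]
force: [-0.1, 0.7, 6.3]
opening: 0.45
t: 14.32
ee_pos: [0.605, 0.0098, 0.115]
eef_rot: [0.685, 0.729, 0.002, 0.003]
force: [-3.9, 0.6, 8.8]
opening: 0.446
t: 14.45
ee_pos: [0.605, 0.0098, 0.1147]
eef_rot: [0.685, 0.729, 0.002, 0.004]
force: [-3.0, -0.4, 8.9]
opening: 0.453
shift [ 0.0014 -0.0029  0.0042] rot [0.5 0.2 0.2] pos [0.605  0.0098 0.1147] F [-3.  -0.4  8.9] op 0.453 t 14.45
```

```bash
python3 -m handwheel '[[0.45,0,-0.002,0.006,0,0,0]]'; python3 -m handwheel '[[0.45,0,-0.002,0.006,0,0,0]]';python3 -c "
from h import *
goto(.602,.011,.1105,93.3)
"
```

```text
t: 14.58
ee_pos: [0.6045, 0.0097, 0.1108]
eef_rot: [0.685, 0.729, 0.003, 0.005]
force: [-0.1, 0.9, 7.1]
opening: 0.45
t: 14.7
ee_pos: [0.6049, 0.0096, 0.1079]
eef_rot: [0.685, 0.729, 0.006, 0.008]
force: [-4.4, 1.3, 25.2]
opening: 0.449
shift [ 0.0015 -0.0027 -0.0026] rot [1.1 0.2 0.2] pos [0.6049 0.0096 0.1079] F [-4.4  1.3 25.2] op 0.449 t 14.7
```

Hard stop reached (25 N, z=0.108). Now I'll release upward.

```bash
python3 -m handwheel '[[0.45,0,0,-0.02,0,0,0],[0.45,0,0,-0.03,0,0,0],[0.45,0,0,-0.03,0,0,0],[1,0,0,0,0,0,0],[1,0,0,0,0,0,0],[1,0,0,0,0,0,0]]'; python3 -c "
from h import *
goto(.602,.011,.129,93.3);snap('wrist','w9')
snap('side','s9')
"
```

```text
t: 15.45
ee_pos: [0.6019, 0.01, 0.1882]
eef_rot: [0.685, 0.728, 0.005, 0.007]
force: [-1.2, 0.2, -0.3]
opening: 0.734
shift [ 0.0012 -0.0009  0.0592] rot [1.  0.2 0.2] pos [0.6019 0.01   0.1882] F [-1.2  0.2 -0.3] op 0.734 t 15.45
```

View pics/w9.png

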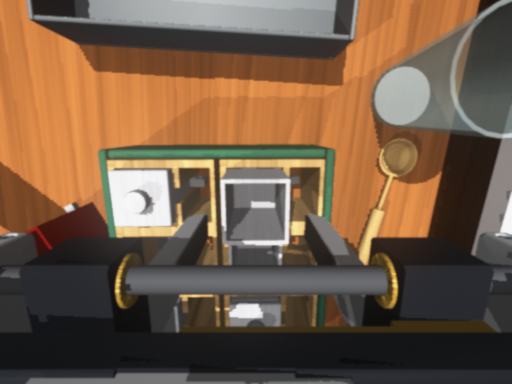

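View pics/s9.png

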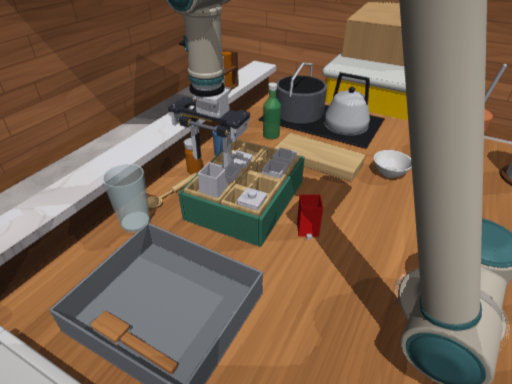

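C1 sprang up; its raised rim is centred at px (255,210) between the fingers. I'll descend and grip it.

```bash
python3 -m handwheel '[[1,0.001,-0.001,0.01,1,0,0],[1,0,0,0.02,0,0,0],[1,0,0,0.02,0,0,0],[1,0,0,0.012,0,0,0],[1,0,0,0,0,0,0]]' 30; python3 -c "
from h import *
goto(.602,.011,.130,93.3)"
```

```text
t: 16.18
ee_pos: [0.5994, 0.0111, 0.1198]
eef_rot: [0.685, 0.728, -0.004, -0.002]
force: [-1.5, 0.4, -0.3]
opening: 0.997
shift [-0.0003  0.0025 -0.0103] rot [-0.5  0.1  0.2] pos [0.5994 0.0111 0.1198] F [-1.5  0.4 -0.3] op 0.997 t 16.175
```

```bash
python3 -m handwheel '[[1,0,0.002,-0.006,0,0,0],[0.4,0,0,0,0,0,0],[0.4,0,0,0,0,0,0],[0.4,0,0,0,0,0,0],[0.4,0,0,0,0,0,0]]' 30; python3 -c "
from h import *
goto(.602,.011,.130,93.3)"
python3 -m handwheel '[[0.4,0,0,-0.015,0,0,0],[0.4,0,0,-0.03,0,0,0],[0.4,0,0,-0.03,0,0,0],[0.4,0,0,-0.03,0,0,0],[0.4,0,0,0,0,0,0]]' 30; python3 -c "
from h import *
goto(.602,.011,.230,93.3);snap('wrist','w10')"
```

```text
t: 16.8
ee_pos: [0.6034, 0.0111, 0.1286]
eef_rot: [0.685, 0.728, -0.003, -0.001]
force: [-0.7, -0.6, 0.4]
opening: 0.611
shift [-0.0001 -0.0014 -0.0014] rot [-0.3  0.2  0.2] pos [0.6034 0.0111 0.1286] F [-0.7 -0.6  0.4] op 0.611 t 16.8
t: 17.42
ee_pos: [0.6036, 0.0115, 0.2392]
eef_rot: [0.685, 0.728, -0.002, -0.0]
force: [0.6, -0.2, -1.4]
opening: 0.57
shift [-0.0004 -0.0016  0.0092] rot [-0.2  0.2  0.2] pos [0.6036 0.0115 0.2392] F [ 0.6 -0.2 -1.4] op 0.57 t 17.425
```

View pics/w10.png

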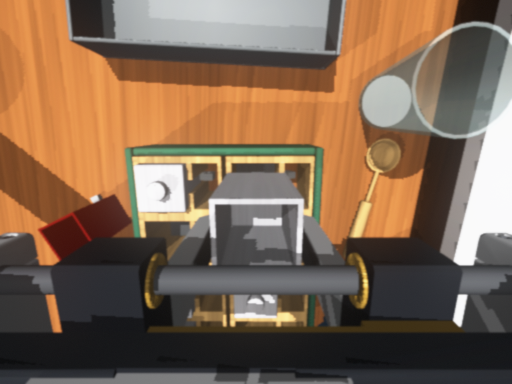

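```bash
python3 -m handwheel '[[0.4,0.03,0,0,0,0,0],[0.4,0.04,0,0,0,0,1],[0.4,0.045,0,0,0,0,1],[0.4,0.045,0,0,0,0,1],[0.4,0.045,0.00,0,0,0,0],[0.4,0.045,0,0,0,0,0],[0.4,0.03,0,0,0,0,0],[0.4,0,0,0,0,0,0]]' 35; python3 -c "
from h import *
goto(.606,.317,.150,90.3);snap('wrist','w11');snap('top','t11')"
```

```text
t: 18.48
ee_pos: [0.5873, 0.2972, 0.2205]
eef_rot: [0.706, 0.709, -0.014, -0.008]
force: [0.2, 0.2, -1.5]
opening: 0.572
shift [0.0203 0.021  0.0697] rot [-1.8  0.5 -0.1] pos [0.5873 0.2972 0.2205] F [ 0.2  0.2 -1.5] op 0.572 t 18.475
```

View pics/w11.png

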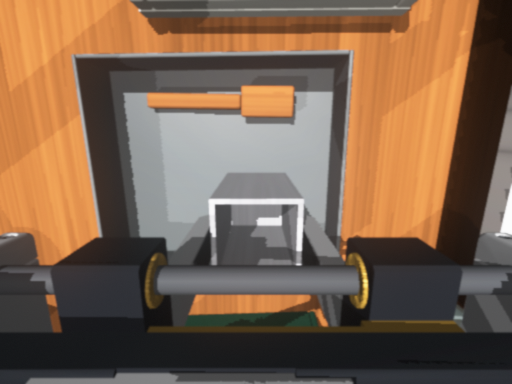

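View pics/t11.png

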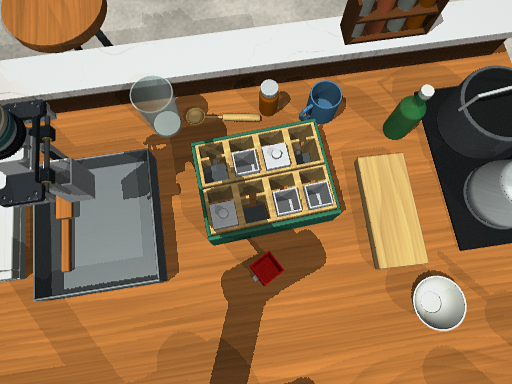

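```bash
python3 - <<'E'
from h import *
d=np.load('pics/w11.npz');K=d['K'];V=wristV(d['p'],d['q'],d['mount'])
print(unproj([(76,57),(352,52)],.075,K,V))
print('brush',unproj([(148,100),(294,87),(293,116),(241,100)],.029,K,V))
print(proj([(.606,.317,.105),(.606,.317,.005)],K,V))
print('rim width at depth: zt', [ (proj(np.array(manip.observe()['ee_pos'])[None]+[[-.027,.027,h],[.027,.027,h]],K,V)) for h in (.024,.035)])
E
```

```text
[[0.37826748 0.44112166 0.075     ]
 [0.68813217 0.44530493 0.075     ]]
brush [[0.43739966 0.39961067 0.029     ]
 [0.63077568 0.41595274 0.029     ]
 [0.63084089 0.3797833  0.029     ]
 [0.5617175  0.39983249 0.029     ]]
[[275.48474198 171.42306434]
 [272.81665593 161.00625702]]
rim width at depth: zt [array([[209.00877994, 198.67606893],
       [299.62669364, 199.85900601]]), array([[204.99443522, 203.66802912],
       [302.16954596, 204.99203622]])]
```

```bash
python3 -m handwheel '[[0.4,0.02,0.02,0.02,-1.8,0.5,0],[0.4,0,0,0.03,0,0,0],[0.4,0,0,0.03,0,0,0],[0.4,0,0,0,0,0,0]]' 35; python3 -c "
from h import *
goto(.606,.317,.085,90.3)"
```

```text
t: 19.08
ee_pos: [0.608, 0.3077, 0.1377]
eef_rot: [0.709, 0.706, -0.002, 0.002]
force: [0.2, -0.0, -0.7]
opening: 0.574
shift [ 0.0095 -0.0021  0.0526] rot [-0.   0.3 -0.6] pos [0.608  0.3077 0.1377] F [ 0.2 -0.  -0.7] op 0.574 t 19.075
```

```bash
python3 -m handwheel '[[0.4,0.009,-0.002,0.01,0,0,0],[0.4,0,0,0.02,0,0,0],[0.4,0,0,0.015,0,0,0],[0.4,0,0,0,0,0,0]]' 35; python3 -c "
from h import *
goto(.606,.317,.080,90.3)"
```

```text
t: 19.58
ee_pos: [0.6086, 0.3168, 0.095]
eef_rot: [0.71, 0.705, 0.001, 0.003]
force: [0.6, -0.4, -0.9]
opening: 0.569
shift [ 0.0002 -0.0027  0.015 ] rot [ 0.3  0.1 -0.7] pos [0.6086 0.3168 0.095 ] F [ 0.6 -0.4 -0.9] op 0.569 t 19.575
```

```bash
python3 -m handwheel '[[0.4,0,-0.002,0.007,0,0,0],[0.4,0,0,0.004,0,0,0],[0.4,0,0,0.003,0,0,0]]' 35;python3 -m handwheel '[[0.4,0,0,0.003,0,0,0],[0.4,0,0,0.0,0,0,0]]' 35;
```

```text
t: 19.95
ee_pos: [0.6078, 0.3175, 0.0823]
eef_rot: [0.71, 0.705, 0.003, 0.004]
force: [0.4, -0.6, -0.7]
opening: 0.575
t: 20.2
ee_pos: [0.6079, 0.3175, 0.0791]
eef_rot: [0.71, 0.705, 0.003, 0.004]
force: [-0.3, -0.8, -1.2]
opening: 0.575
```

```bash
python3 -m handwheel '[[0.4,0,0,0.003,0,0,0],[0.4,0,0,0.002,0,0,0]]' 35;python3 -m handwheel '[[0.4,0,0,0.003,0,0,0],[0.4,0,0,0.0,0,0,0]]' 35;
```

```text
t: 20.45
ee_pos: [0.6082, 0.3176, 0.0742]
eef_rot: [0.71, 0.705, 0.003, 0.004]
force: [0.4, 0.0, -2.2]
opening: 0.571
t: 20.7
ee_pos: [0.6087, 0.3179, 0.0731]
eef_rot: [0.71, 0.705, 0.004, 0.004]
force: [0.3, 0.5, -0.9]
opening: 0.575
```

```bash
python3 -m handwheel '[[0.4,0,0,0.003,0,0,0]]' 35;python3 -m handwheel '[[0.4,0,0,0.003,0,0,0]]' 35; python3 -c "
from h import *
snap('wrist','w12')"
```

```text
t: 20.82
ee_pos: [0.609, 0.3181, 0.0727]
eef_rot: [0.71, 0.705, 0.005, 0.004]
force: [-4.3, -1.6, 19.3]
opening: 0.573
t: 20.95
ee_pos: [0.6089, 0.3181, 0.0728]
eef_rot: [0.71, 0.705, 0.005, 0.004]
force: [-3.9, -1.7, 16.0]
opening: 0.571
```

View pics/w12.png

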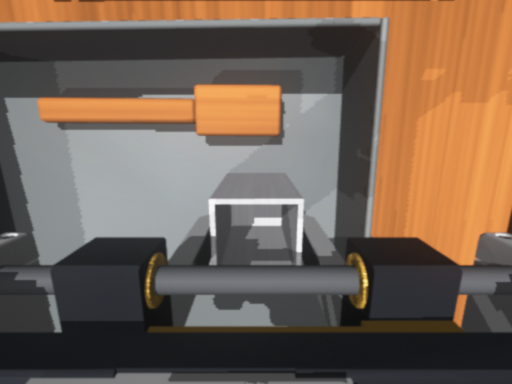

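The canister is on the floor of the tub (16–19 N reading), clear of the brush. Releasing.

```bash
python3 -m handwheel '[[0.75,0,0,-0.001,0,0,0],[0.75,0,0,0,0,0,0],[0.75,0,0,0,0,0,0],[0.75,0,0,-0.03,0,0,0],[0.75,0,0,-0.05,0,0,0],[0.75,0,0,-0.04,0,0,0],[0.75,-0.02,0,-0.04,0,0,0]]' 30; python3 -m handwheel '[[0.45,-0.04,0,0,0,0,-1],[0.45,-0.05,0,0,0,0,-1],[0.45,-0.05,0,0,0,0,-1],[0.45,-0.05,0,0,0,0,0],[0.45,-0.05,0,0,0,0,0],[0.45,-0.05,0,0,0,0,0],[0.45,0,0,0,0,0,0]]'; python3 -c "
from h import *
goto(.607,-.061,.16,93.3);snap('wrist','w13');snap('top','t13')"
```

```text
t: 21.88
ee_pos: [0.6044, 0.2978, 0.2305]
eef_rot: [0.709, 0.705, 0.0, 0.002]
force: [-0.3, 0.6, 0.4]
opening: 0.751
t: 22.75
ee_pos: [0.6167, -0.0002, 0.232]
eef_rot: [0.689, 0.724, 0.003, 0.003]
force: [-0.0, 0.9, 0.3]
opening: 0.451
shift [-0.0601 -0.0134  0.072 ] rot [ 0.5  0.1 -0.4] pos [ 6.167e-01 -2.000e-04  2.320e-01] F [-0.   0.9  0.3] op 0.451 t 22.75
```

View pics/w13.png

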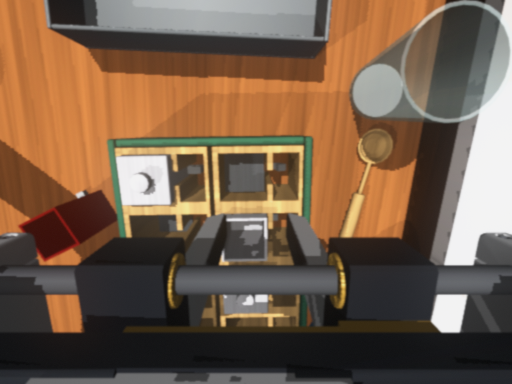

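View pics/t13.png

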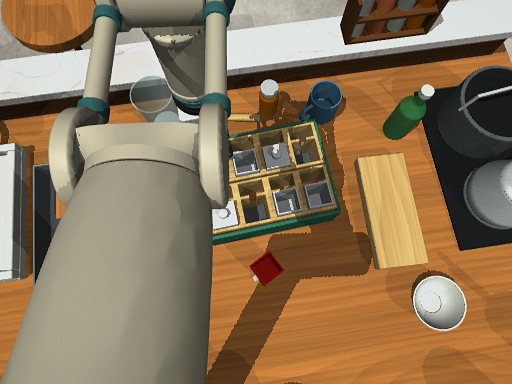

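```bash
python3 -m handwheel '[[0.45,-0.03,-0.006,0.02,0.5,0,-0.4],[0.45,-0.03,-0.006,0.02,0,0,0],[0.45,0,0,0.02,0,0,0],[0.45,0,0,0,0,0,0]]'; python3 -c "
from h import *
goto(.6065,-.061,.124,93.3);snap('wrist','w14')"
```

```text
t: 23.35
ee_pos: [0.6088, -0.0515, 0.1704]
eef_rot: [0.682, 0.731, 0.002, -0.001]
force: [-0.3, 0.8, 0.6]
opening: 0.449
shift [-0.0095 -0.003   0.0464] rot [ 0.1 -0.2  0.6] pos [ 0.6088 -0.0515  0.1704] F [-0.3  0.8  0.6] op 0.449 t 23.35
```

View pics/w14.png

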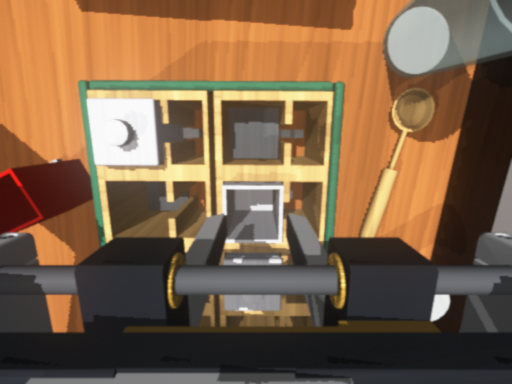

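```bash
python3 - <<'E'
from h import *
d=np.load('pics/w14.npz');K=d['K'];V=wristV(d['p'],d['q'],d['mount'])
print(unproj([(222,184),(283,183),(283,241),(223,242)],.119,K,V), unproj([(222,184),(283,183),(283,241),(223,242)],.119,K,V).mean(0))
E
python3 -m handwheel '[[0.45,-0.01,-0.002,0.01,0,0,0.5],[0.45,0,0,0.02,0,0,0],[0.45,0,0,0.012,0,0,0],[0.45,0,0,0,0,0,0]]'; python3 -c "
from h import *
goto(.6065,-.061,.122,93.3)"
```

```text
[[ 0.57848391 -0.03460321  0.119     ]
 [ 0.63192884 -0.03000278  0.119     ]
 [ 0.63693686 -0.0842885   0.119     ]
 [ 0.58165154 -0.08909319  0.119     ]] [ 0.60725029 -0.05949692  0.119     ]
t: 23.9
ee_pos: [0.6107, -0.061, 0.1306]
eef_rot: [0.685, 0.729, 0.004, 0.002]
force: [-0.2, 0.1, 0.7]
opening: 0.451
shift [ 0.0002 -0.0043  0.0086] rot [ 0.5 -0.1  0.3] pos [ 0.6107 -0.061   0.1306] F [-0.2  0.1  0.7] op 0.451 t 23.9
```

```bash
python3 -m handwheel '[[0.45,0.001,-0.004,0.004,0,0,0],[0.45,0,0,0.004,0,0,0],[0.45,0,-0.001,0.004,0,0,0]]'; python3 -m handwheel '[[0.45,0,-0.001,0.005,0,0,0],[0.45,0,-0.001,0.005,0,0,0]]';python3 -m handwheel '[[0.45,0,-0.001,0.005,0,0,0]]';python3 -c "
from h import *
goto(.607,-.060,.109,93.3)"
```

```text
t: 24.28
ee_pos: [0.6067, -0.0605, 0.1197]
eef_rot: [0.685, 0.729, 0.005, 0.004]
force: [-0.7, -0.7, 0.3]
opening: 0.449
t: 24.52
ee_pos: [0.6065, -0.0607, 0.1118]
eef_rot: [0.685, 0.729, 0.006, 0.006]
force: [-0.2, 0.7, 7.7]
opening: 0.448
t: 24.65
ee_pos: [0.6065, -0.0608, 0.1082]
eef_rot: [0.685, 0.729, 0.007, 0.007]
force: [-2.4, 1.1, 20.6]
opening: 0.451
shift [ 0.0007  0.0005 -0.0008] rot [1.1 0.  0.3] pos [ 0.6065 -0.0608  0.1082] F [-2.4  1.1 20.6] op 0.451 t 24.65
```

```bash
python3 -m handwheel '[[0.45,0,0,-0.02,0,0,0],[0.45,0,0,-0.03,0,0,0],[0.45,0,0,-0.03,1,0,0],[1,0,0,0,0,0,0],[1,0,0,0,0,0,0],[1,0,0,0,0,0,0],[1,0,0,0,0,0,0],[1,0,0,0,0,0,0]]'; python3 -c "
from h import *
goto(.607,-.060,.130,93.3);snap('wrist','w15')
"
```

```text
t: 25.65
ee_pos: [0.6028, -0.0605, 0.1852]
eef_rot: [0.685, 0.729, -0.001, -0.001]
force: [1.0, -0.3, -0.7]
opening: 0.944
shift [0.0001 0.0044 0.0552] rot [-0.2 -0.1  0.3] pos [ 0.6028 -0.0605  0.1852] F [ 1.  -0.3 -0.7] op 0.944 t 25.65
```

View pics/w15.png

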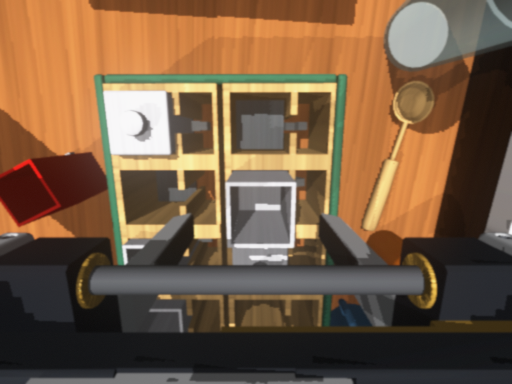

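C2 sprang up (rim at px (260,212)). I'll grip it and wait for the fingers to close fully this time.

```bash
python3 -m handwheel '[[1,0,0.004,0.02,0,0,0],[1,0,0,0.02,0,0,0],[1,0,0,0.01,0,0,0],[1,0,0,0,0,0,0]]' 30; python3 -c "
from h import *
goto(.607,-.06,.130,93.3)"
python3 -m handwheel '[[0.4,0,0,0,0,0,0],[0.4,0,0,0,0,0,0],[0.4,0,0,0,0,0,0],[0.4,0,0,0,0,0,0],[0.4,0,0,0,0,0,0],[0.4,0,0,0,0,0,0]]' 35
```

```text
t: 26.2
ee_pos: [0.6072, -0.0603, 0.134]
eef_rot: [0.685, 0.729, -0.001, -0.001]
force: [-1.1, -1.0, -0.1]
opening: 0.998
shift [ 0.0003 -0.0002  0.004 ] rot [-0.1 -0.   0.3] pos [ 0.6072 -0.0603  0.134 ] F [-1.1 -1.  -0.1] op 0.998 t 26.2
t: 26.95
ee_pos: [0.6083, -0.0606, 0.1363]
eef_rot: [0.685, 0.729, 0.0, 0.001]
force: [-0.1, -0.2, -0.2]
opening: 0.575
```

```bash
python3 -m handwheel '[[0.4,0,0,-0.015,0,0,0],[0.4,0,0,-0.03,0,0,0],[0.4,0,0,-0.03,0,0,0],[0.4,0,0,-0.03,0,0,0],[0.4,0,0,0,0,0,0]]' 35; python3 -m handwheel '[[0.4,0.03,0.003,0,0,0,0],[0.4,0.045,0.003,0,0,0,1],[0.4,0.045,0.003,0,0,0,1],[0.4,0.045,0.003,0,0,0,1],[0.4,0.045,0.002,0,0,0,0],[0.4,0.045,0,0,0,0,0],[0.4,0.02,0,0,0,0,0],[0.4,0,0,0,0,0,0]]' 35; python3 -c "
from h import *
goto(.606,.222,.150,90.3);snap('wrist','w16')"
```

```text
t: 27.58
ee_pos: [0.6089, -0.0605, 0.247]
eef_rot: [0.685, 0.729, 0.001, 0.001]
force: [-0.1, 0.1, -1.8]
opening: 0.58
t: 28.58
ee_pos: [0.6105, 0.2206, 0.2367]
eef_rot: [0.705, 0.709, -0.005, -0.003]
force: [0.3, -0.1, -0.7]
opening: 0.574
shift [ 0.0018 -0.0036  0.0868] rot [-0.6  0.2  0. ] pos [0.6105 0.2206 0.2367] F [ 0.3 -0.1 -0.7] op 0.574 t 28.575
```

View pics/w16.png

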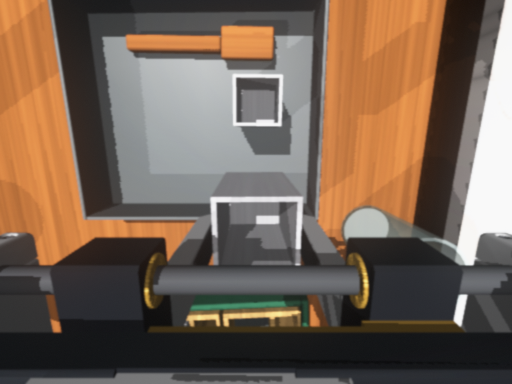

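```bash
python3 - <<'E'
from h import *
d=np.load('pics/w16.npz');K=d['K'];V=wristV(d['p'],d['q'],d['mount'])
print(unproj([(84,218),(319,218)],.075,K,V)); print('C1',unproj([(233,75),(283,74),(282,125),(234,126)],.105,K,V).mean(0))
print(proj([(.606,.222,.105)],K,V))
E
```

```text
[[0.37735371 0.16848542 0.075     ]
 [0.69426596 0.17159734 0.075     ]]
C1 [0.6115177  0.31728459 0.105     ]
[[252.68921892 184.98711295]]
```

```bash
python3 -m handwheel '[[0.4,0.002,-0.002,0.03,-0.6,0,0],[0.4,0,0,0.04,0,0,0],[0.4,0,0,0.04,0,0,0],[0.4,0,0,0.02,0,0,0],[0.4,0,0,0,0,0,0]]' 35; python3 -c "
from h import *
goto(.609,.222,.083,90.3)"
```

```text
t: 29.25
ee_pos: [0.61, 0.2098, 0.1042]
eef_rot: [0.709, 0.705, -0.003, 0.004]
force: [-0.0, -0.3, -0.2]
opening: 0.575
shift [ 0.0124 -0.0011  0.0211] rot [ 0.1  0.6 -0.6] pos [0.61   0.2098 0.1042] F [-0.  -0.3 -0.2] op 0.575 t 29.25
```

```bash
python3 -m handwheel '[[0.4,0.012,-0.001,0,0,0.5,0],[0.4,0,0,0.01,0,0,0],[0.4,0,0,0.006,0,0,0],[0.4,0,0,0,0,0,0]]' 35; python3 -m handwheel '[[0.4,0,0,0.004,0,0,0],[0.4,0,0,0.003,0,0,0]]' 35;python3 -m handwheel '[[0.4,0,0,0.003,0,0,0]]'; python3 -m handwheel '[[0.4,0,0,0.003,0,0,0]]'
```

```text
t: 29.75
ee_pos: [0.6115, 0.2213, 0.0906]
eef_rot: [0.709, 0.705, 0.003, 0.003]
force: [-0.4, -0.1, -1.6]
opening: 0.58
t: 30.0
ee_pos: [0.6119, 0.2215, 0.0838]
eef_rot: [0.709, 0.705, 0.003, 0.003]
force: [0.4, 0.8, -1.0]
opening: 0.572
t: 30.12
ee_pos: [0.612, 0.2216, 0.0806]
eef_rot: [0.709, 0.705, 0.003, 0.003]
force: [0.1, 0.1, -1.0]
opening: 0.578
t: 30.25
ee_pos: [0.612, 0.2216, 0.0774]
eef_rot: [0.709, 0.705, 0.003, 0.003]
force: [-0.2, 0.5, -1.5]
opening: 0.574
```

```bash
python3 -m handwheel '[[0.4,0,0,0.003,0,0,0]]'; python3 -m handwheel '[[0.4,0,0,0.003,0,0,0]]';python3 -m handwheel '[[0.4,0,0,0.002,0,0,0]]'
```

```text
t: 30.38
ee_pos: [0.6118, 0.2217, 0.0769]
eef_rot: [0.709, 0.705, 0.004, 0.003]
force: [-7.7, -1.4, 22.6]
opening: 0.572
t: 30.5
ee_pos: [0.6118, 0.2218, 0.077]
eef_rot: [0.709, 0.705, 0.004, 0.003]
force: [-3.9, -1.4, 15.4]
opening: 0.574
t: 30.62
ee_pos: [0.6117, 0.2218, 0.077]
eef_rot: [0.709, 0.705, 0.004, 0.004]
force: [-1.9, 0.2, 3.7]
opening: 0.574
```

```bash
python3 -m handwheel '[[0.75,0,0,-0.001,0,0,0],[0.75,0,0,0,0,0,0],[0.75,0,0,0,0,0,0],[0.75,0,0,-0.03,0,0,0],[0.75,0,0,-0.05,0,0,0],[0.75,0,0,-0.04,0,0,0],[0.75,-0.02,0,-0.04,0,0,0]]' 30; python3 -m handwheel '[[0.45,-0.04,-0.015,0,0,0,-1],[0.45,-0.05,-0.015,0,0,0,-1],[0.45,-0.05,-0.015,0,0,0,-1],[0.45,-0.05,-0.015,0,0,0,0],[0.45,-0.05,-0.015,0,0,0,0],[0.45,-0.05,-0.015,0,0,0,0],[0.45,-0.03,0,0,0,0,0],[0.45,0,0,0,0,0,0]]'; python3 -c "
from h import *
goto(.5015,-.139,.16,93.3);snap('wrist','w17')"
```

```text
t: 31.5
ee_pos: [0.608, 0.2019, 0.2367]
eef_rot: [0.709, 0.706, 0.001, 0.001]
force: [0.0, -0.3, -0.1]
opening: 0.751
t: 32.5
ee_pos: [0.5304, -0.1307, 0.2384]
eef_rot: [0.689, 0.725, 0.004, 0.004]
force: [1.0, 0.1, 0.3]
opening: 0.449
shift [-0.0068 -0.0302  0.0781] rot [ 0.7  0.1 -0.4] pos [ 0.5304 -0.1307  0.2384] F [1.  0.1 0.3] op 0.449 t 32.5
```

View pics/w17.png

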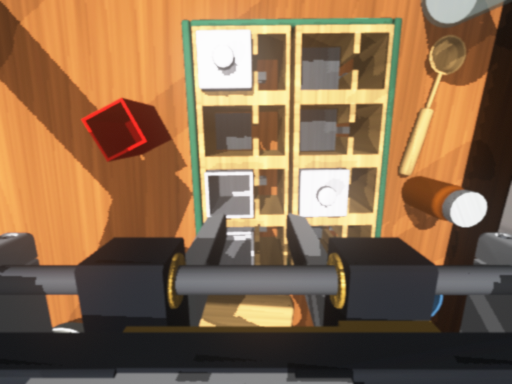

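```bash
python3 - <<'E'
from h import *
d=np.load('pics/w17.npz');K=d['K'];V=wristV(d['p'],d['q'],d['mount'])
u=[(205,171),(253,170),(254,217),(208,218)]
print(unproj(u,.119,K,V), unproj(u,.119,K,V).mean(0))
E
python3 -m handwheel '[[0.45,-0.005,-0.015,0.02,0.7,0,-0.4],[0.45,0,-0.013,0.02,0,0,0],[0.45,0,0,0.02,0,0,0],[0.45,0,0,0,0,0,0]]'; python3 -c "
from h import *
goto(.5015,-.139,.124,93.3);snap('wrist','w18')"
```

```text
[[ 0.47421239 -0.11307055  0.119     ]
 [ 0.52806833 -0.10926228  0.119     ]
 [ 0.53194533 -0.16462421  0.119     ]
 [ 0.47815842 -0.16840691  0.119     ]] [ 0.50309612 -0.13884099  0.119     ]
t: 33.05
ee_pos: [0.5026, -0.1301, 0.1768]
eef_rot: [0.684, 0.729, 0.001, -0.001]
force: [0.6, -0.3, -0.5]
opening: 0.447
shift [-0.009  -0.0016  0.0527] rot [-0.  -0.2  0.4] pos [ 0.5026 -0.1301  0.1768] F [ 0.6 -0.3 -0.5] op 0.447 t 33.05
```

View pics/w18.png

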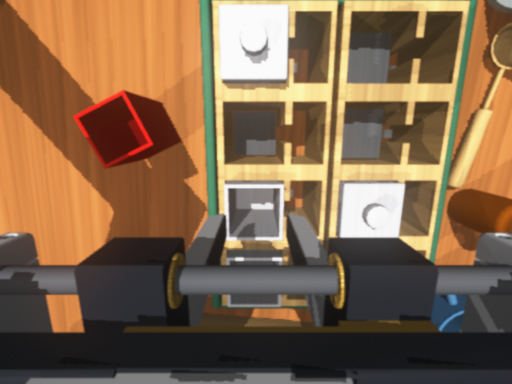

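C3's rim is centred at px (255,211) between the fingers. I'll press it.

```bash
python3 -m handwheel '[[0.45,-0.009,-0.001,0.015,0,0,0.3],[0.45,0,0,0.02,0,0,0],[0.45,0,0,0.012,0,0,0],[0.45,0,0,0,0,0,0]]'; python3 -c "
from h import *
goto(.502,-.139,.122,93.3)"
```

```text
t: 33.6
ee_pos: [0.5054, -0.1402, 0.1304]
eef_rot: [0.685, 0.728, 0.002, 0.002]
force: [-0.4, -0.6, 0.2]
opening: 0.449
shift [ 0.0014 -0.0034  0.0084] rot [ 0.3 -0.   0.2] pos [ 0.5054 -0.1402  0.1304] F [-0.4 -0.6  0.2] op 0.449 t 33.6
```

```bash
python3 -m handwheel '[[0.45,0.001,-0.003,0.004,0,0,0],[0.45,0,0,0.004,0,0,0],[0.45,0,-0.001,0.004,0,0,0]]'; python3 -m handwheel '[[0.45,0,-0.001,0.005,0,0,0],[0.45,0,-0.001,0.005,0,0,0]]';python3 -m handwheel '[[0.45,0,-0.001,0.005,0,0,0]]';python3 -c "
from h import *
goto(.502,-.139,.109,93.3)"
```

```text
t: 33.98
ee_pos: [0.5024, -0.14, 0.1191]
eef_rot: [0.686, 0.728, 0.003, 0.003]
force: [-0.7, 0.2, 5.0]
opening: 0.454
t: 34.22
ee_pos: [0.5031, -0.1406, 0.1113]
eef_rot: [0.686, 0.728, 0.004, 0.006]
force: [-0.5, 0.6, 6.4]
opening: 0.455
t: 34.35
ee_pos: [0.5039, -0.1407, 0.108]
eef_rot: [0.686, 0.728, 0.006, 0.008]
force: [-1.9, 2.0, 22.9]
opening: 0.451
shift [ 0.0018 -0.0018 -0.0011] rot [1.1 0.2 0.1] pos [ 0.5039 -0.1407  0.108 ] F [-1.9  2.  22.9] op 0.451 t 34.35
```

```bash
python3 -m handwheel '[[0.45,0,0,-0.02,0,0,0],[0.45,0,0,-0.03,0,0,0],[0.45,0,0,-0.03,1,0,0],[1,0,0,0,0,0,0],[1,0,0,0,0,0,0],[1,0,0,0,0,0,0],[1,0,0,0,0,0,0],[1,0,0,0,0,0,0]]'; python3 -c "
from h import *
goto(.502,-.139,.130,93.3);snap('wrist','w19')
"
```

```text
t: 35.35
ee_pos: [0.4997, -0.1395, 0.1861]
eef_rot: [0.686, 0.728, -0.002, -0.001]
force: [0.3, -0.4, -0.9]
opening: 0.946
shift [0.0004 0.0025 0.0561] rot [-0.2  0.   0.1] pos [ 0.4997 -0.1395  0.1861] F [ 0.3 -0.4 -0.9] op 0.946 t 35.35
```

View pics/w19.png

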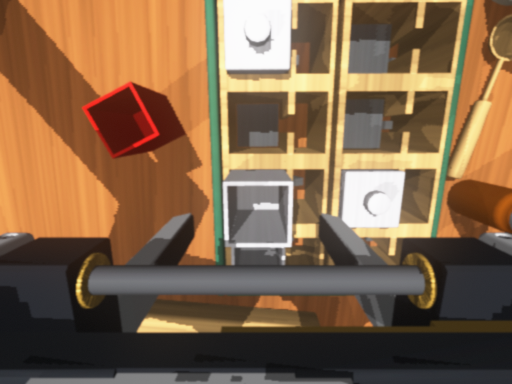

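C3 is up (rim at px (258,211)), and the right finger clears L1. Gripping.

```bash
python3 -m handwheel '[[1,0,0.002,0.02,0,0,0],[1,0,0,0.02,0,0,0],[1,0,0,0.012,0,0,0],[1,0,0,0,0,0,0]]' 30
python3 -m handwheel '[[0.4,0,0,0,0,0,0],[0.4,0,0,0,0,0,0],[0.4,0,0,0,0,0,0],[0.4,0,0,0,0,0,0],[0.4,0,0,0,0,0,0],[0.4,0,0,0,0,0,0]]' 35
python3 -m handwheel '[[0.4,0,0,-0.015,0,0,0],[0.4,0,0,-0.03,0,0,0],[0.4,0,0,-0.03,0,0,0],[0.4,0,0,-0.03,0,0,0],[0.4,0,0,0,0,0,0]]' 35
```

```text
t: 35.9
ee_pos: [0.502, -0.1396, 0.1326]
eef_rot: [0.686, 0.728, -0.001, -0.001]
force: [0.9, 0.8, 0.3]
opening: 1.0
t: 36.65
ee_pos: [0.5033, -0.1402, 0.1347]
eef_rot: [0.686, 0.728, -0.001, 0.001]
force: [-0.2, -0.5, 0.3]
opening: 0.574
t: 37.28
ee_pos: [0.5037, -0.1399, 0.2456]
eef_rot: [0.686, 0.728, -0.0, 0.002]
force: [0.3, 0.2, -2.2]
opening: 0.577
```

```bash
python3 -m handwheel '[[0.4,0.03,-0.002,0,0,0,0],[0.4,0.045,-0.002,0,0,0,0],[0.4,0.045,-0.002,0,0,0,1],[0.4,0.045,-0.002,0,0,0,1],[0.4,0.045,-0.002,0,0,0,1],[0.4,0.045,-0.002,0,0,0,0],[0.4,0.045,-0.002,0,0,0,0],[0.4,0.045,-0.002,0,0,0,0],[0.4,0.02,0,0,0,0,0],[0.4,0,0,0,0,0,0]]' 35; python3 -c "
from h import *
goto(.458,.317,.150,90.3);snap('wrist','w20')"
```

```text
t: 38.52
ee_pos: [0.4704, 0.2344, 0.2329]
eef_rot: [0.706, 0.708, -0.007, -0.003]
force: [0.0, -0.3, -0.6]
opening: 0.575
shift [ 0.0831 -0.011   0.0827] rot [-0.8  0.3 -0.1] pos [0.4704 0.2344 0.2329] F [ 0.  -0.3 -0.6] op 0.575 t 38.525
```

View pics/w20.png

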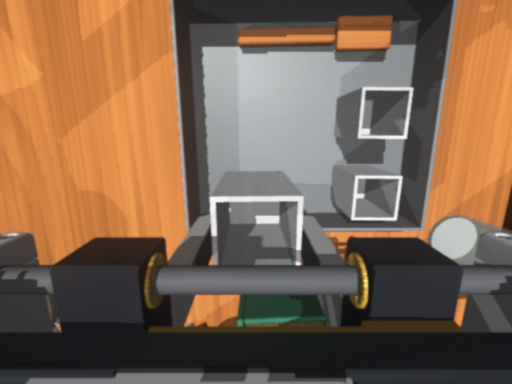

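```bash
python3 - <<'E'
from h import *
im=cv2.imread('pics/w20.png');cv2.imwrite('pics/w20c.png',cv2.resize(im[70:240,310:450],None,fx=3.5,fy=3.5,interpolation=cv2.INTER_CUBIC))
d=np.load('pics/w20.npz');K=d['K'];V=wristV(d['p'],d['q'],d['mount'])
print('tub near corners',unproj([(188,228),(424,230)],.075,K,V)); 
for n,(x,y) in dict(C1=(.611,.318),C2=(.612,.222)).items():
    print(n,[np.round(proj([(x+a,y+b,z) for a,b in((-.027,.027),(.027,.027),(.027,-.027),(-.027,-.027))],K,V)).tolist() for z in(.105,.005)])
E
```

```text
tub near corners [[0.37779774 0.17070518 0.075     ]
 [0.69264607 0.17075567 0.075     ]]
C1 [[[363.0, 87.0], [414.0, 87.0], [407.0, 138.0], [358.0, 138.0]], [[337.0, 98.0], [375.0, 98.0], [371.0, 136.0], [334.0, 136.0]]]
C2 [[[356.0, 175.0], [403.0, 175.0], [397.0, 220.0], [352.0, 219.0]], [[333.0, 164.0], [368.0, 164.0], [365.0, 199.0], [330.0, 199.0]]]
```

View pics/w20c.png

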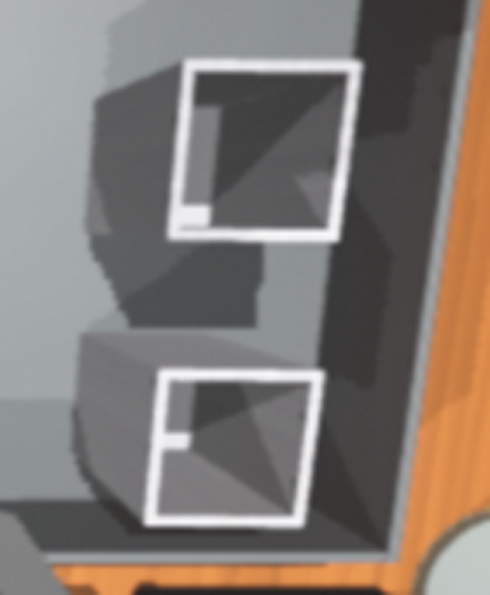

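Both placed canisters stand upright at the predicted pixels, and the tub hasn't moved. Carrying on with C3.

```bash
python3 -m handwheel '[[0.4,0.04,-0.006,0,-0.8,0,0],[0.4,0.042,-0.006,0,0,0,0],[0.4,0,0,0.04,0,0,0],[0.4,0,0,0.04,0,0,0],[0.4,0,0,0.02,0,0,0],[0.4,0,0,0,0,0,0]]' 35; python3 -c "
from h import *
goto(.460,.317,.083,90.3)"
```

```text
t: 39.33
ee_pos: [0.4593, 0.3079, 0.1281]
eef_rot: [0.709, 0.705, -0.004, 0.004]
force: [-0.3, 0.2, -2.2]
opening: 0.575
shift [0.0096 0.0007 0.045 ] rot [-0.1  0.7 -0.7] pos [0.4593 0.3079 0.1281] F [-0.3  0.2 -2.2] op 0.575 t 39.325
```

```bash
python3 -m handwheel '[[0.4,0.009,0,0.012,0,0.6,0],[0.4,0,0,0.015,0,0,0],[0.4,0,0,0.01,0,0,0],[0.4,0,0,0.003,0,0,0]]' 35; python3 -m handwheel '[[0.4,0,0,0.003,0,0,0],[0.4,0,0,0.002,0,0,0]]';python3 -m handwheel '[[0.4,0,0,0.003,0,0,0]]'; python3 -m handwheel '[[0.4,0,0,0.003,0,0,0]]'; python3 -m handwheel '[[0.4,0,0,0.003,0,0,0]]'
```

```text
t: 39.83
ee_pos: [0.4614, 0.3167, 0.0877]
eef_rot: [0.71, 0.704, 0.001, 0.001]
force: [-0.7, 0.3, -0.9]
opening: 0.573
t: 40.08
ee_pos: [0.4617, 0.317, 0.0826]
eef_rot: [0.71, 0.704, 0.002, 0.001]
force: [1.0, 0.1, -1.1]
opening: 0.574
t: 40.2
ee_pos: [0.4619, 0.3172, 0.0798]
eef_rot: [0.71, 0.704, 0.002, 0.001]
force: [0.4, 0.5, -1.9]
opening: 0.576
t: 40.33
ee_pos: [0.4621, 0.3173, 0.0768]
eef_rot: [0.71, 0.704, 0.002, 0.001]
force: [-0.0, -0.4, -1.6]
opening: 0.572
t: 40.45
ee_pos: [0.462, 0.3177, 0.0754]
eef_rot: [0.71, 0.704, 0.003, 0.0]
force: [-6.4, -0.3, 20.7]
opening: 0.576
```

```bash
python3 -m handwheel '[[0.75,0,0,-0.001,0,0,0],[0.75,0,0,0,0,0,0],[0.75,0,0,0,0,0,0],[0.75,0,0,-0.03,0,0,0],[0.75,0,0,-0.05,0,0,0],[0.75,0,0,-0.04,0,0,0],[0.75,-0.02,0,-0.04,0,0,0]]' 30; python3 -m handwheel '[[0.45,-0.05,0.005,0,0,0,0],[0.45,-0.055,0.005,0,0,0,-1],[0.45,-0.055,0.005,0,0,0,-1],[0.45,-0.055,0.005,0,0,0,-1],[0.45,-0.055,0.005,0,0,0,0],[0.45,-0.055,0,0,0,0,0],[0.45,-0.055,0,0,0,0,0],[0.45,-0.055,0,0,0,0,0],[0.45,-0.05,0,0,0,0,0],[0.45,0,0,0,0,0,0]]'; python3 -c "
from h import *
goto(.5065,-.2115,.16,93.3);snap('wrist','w21')"
```

```text
t: 41.32
ee_pos: [0.4596, 0.2968, 0.2366]
eef_rot: [0.71, 0.705, -0.001, -0.001]
force: [0.8, -0.6, -0.9]
opening: 0.748
t: 42.58
ee_pos: [0.5043, -0.203, 0.2389]
eef_rot: [0.69, 0.724, 0.005, 0.003]
force: [0.1, 0.6, -1.2]
opening: 0.449
shift [-0.0088  0.0009  0.0789] rot [ 0.6 -0.1 -0.5] pos [ 0.5043 -0.203   0.2389] F [ 0.1  0.6 -1.2] op 0.449 t 42.575
```

View pics/w21.png

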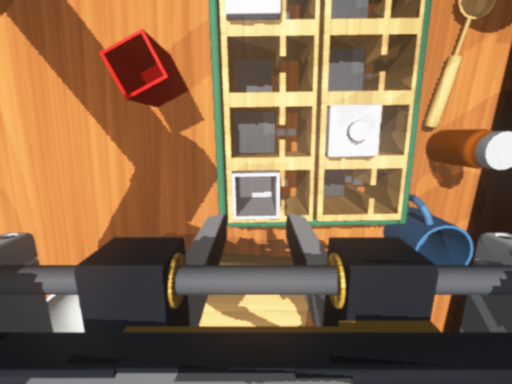

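```bash
python3 - <<'E'
from h import *
d=np.load('pics/w21.npz');K=d['K'];V=wristV(d['p'],d['q'],d['mount'])
u=[(232,172),(281,171),(281,217),(234,219)]
print(unproj(u,.119,K,V).mean(0))
E
python3 -m handwheel '[[0.45,-0.008,0,0.02,0.6,0,-0.4],[0.45,0,0,0.03,0,0,0],[0.45,0,0,0.03,0,0,0],[0.45,0,0,0.01,0,0,0],[0.45,0,0,0,0,0,0]]'; python3 -c "
from h import *
goto(.5065,-.2115,.124,93.3)"
```

```text
[ 0.50795064 -0.21035165  0.119     ]
t: 43.25
ee_pos: [0.5039, -0.2033, 0.143]
eef_rot: [0.684, 0.73, 0.001, -0.003]
force: [0.0, 0.5, 0.7]
opening: 0.449
shift [-0.0084  0.0021  0.0189] rot [-0.2 -0.3  0.4] pos [ 0.5039 -0.2033  0.143 ] F [0.  0.5 0.7] op 0.449 t 43.25
```

```bash
python3 -m handwheel '[[0.45,-0.008,0.003,0.008,0,0,0.3],[0.45,0,0,0.007,0,0,0],[0.45,0,0,0,0,0,0]]'; python3 -c "
from h import *
goto(.507,-.211,.120,93.3)"
```

```text
t: 43.62
ee_pos: [0.5092, -0.212, 0.1289]
eef_rot: [0.685, 0.728, 0.001, -0.001]
force: [0.9, -0.4, -0.1]
opening: 0.448
shift [ 0.0011 -0.0022  0.0089] rot [ 0.  -0.2  0.2] pos [ 0.5092 -0.212   0.1289] F [ 0.9 -0.4 -0.1] op 0.448 t 43.625
```

```bash
python3 -m handwheel '[[0.45,0.001,-0.002,0.003,0,0,0],[0.45,0,0,0.004,0,0,0],[0.45,0,-0.001,0.004,0,0,0]]'; python3 -m handwheel '[[0.45,0,-0.001,0.005,0,0,0],[0.45,0,-0.001,0.005,0,0,0]]';python3 -m handwheel '[[0.45,0,-0.001,0.005,0,0,0]]';python3 -c "
from h import *
goto(.507,-.211,.109,93.3)"
```

```text
t: 44.0
ee_pos: [0.5069, -0.2116, 0.1185]
eef_rot: [0.685, 0.728, 0.002, 0.0]
force: [0.9, 0.2, 4.9]
opening: 0.452
t: 44.25
ee_pos: [0.5073, -0.2121, 0.1107]
eef_rot: [0.686, 0.728, 0.003, 0.003]
force: [0.5, 0.9, 7.2]
opening: 0.447
t: 44.38
ee_pos: [0.5086, -0.2125, 0.108]
eef_rot: [0.686, 0.728, 0.005, 0.006]
force: [-2.0, 1.7, 24.7]
opening: 0.449
shift [ 0.0016 -0.0015 -0.0011] rot [0.8 0.1 0.1] pos [ 0.5086 -0.2125  0.108 ] F [-2.   1.7 24.7] op 0.449 t 44.375
```

```bash
python3 -m handwheel '[[0.45,0,0,-0.02,0,0,0],[0.45,0,0,-0.03,0,0,0],[0.45,0,0,-0.03,0.8,0,0],[1,0,0,0,0,0,0],[1,0,0,0,0,0,0],[1,0,0,0,0,0,0],[1,0,0,0,0,0,0],[1,0,0,0,0,0,0]]'; python3 -c "
from h import *
goto(.507,-.211,.130,93.3);snap('wrist','w22')
"
```

```text
t: 45.38
ee_pos: [0.5045, -0.2108, 0.1855]
eef_rot: [0.686, 0.728, -0.001, -0.003]
force: [-0.5, -0.6, -0.7]
opening: 0.946
shift [-0.0005  0.0028  0.0555] rot [-0.3 -0.2  0.1] pos [ 0.5045 -0.2108  0.1855] F [-0.5 -0.6 -0.7] op 0.946 t 45.375
```

View pics/w22.png

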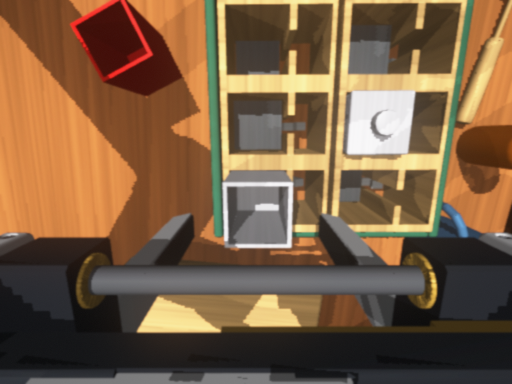

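C4 is up at px (258,212). Gripping it and lifting.

```bash
python3 -m handwheel '[[1,0,0.0025,0.02,0,0,0],[1,0,0,0.02,0,0,0],[1,0,0,0.012,0,0,0],[1,0,0,0,0,0,0]]' 30
python3 -m handwheel '[[0.4,0,0,0,0,0,0],[0.4,0,0,0,0,0,0],[0.4,0,0,0,0,0,0],[0.4,0,0,0,0,0,0],[0.4,0,0,0,0,0,0],[0.4,0,0,0,0,0,0]]' 35
python3 -m handwheel '[[0.4,0,0,-0.015,0,0,0],[0.4,0,0,-0.03,0,0,0],[0.4,0,0,-0.03,0,0,0],[0.4,0,0,-0.03,0,0,0],[0.4,0,0,0,0,0,0]]' 35
python3 -m handwheel '[[0.4,0.03,0.0,0,0,0,0],[0.4,0.045,0,0,0,0,0],[0.4,0.045,0,0,0,0,1],[0.4,0.045,0,0,0,0,1],[0.4,0.045,0,0,0,0,1],[0.4,0.045,0,0,0,0,0],[0.4,0.045,0,0,0,0,0],[0.4,0.045,0,0,0,0,0],[0.4,0.02,0,0,0,0,0],[0.4,0,0,0,0,0,0]]' 35; python3 -c "
from h import *
goto(.460,.222,.150,90.3);snap('wrist','w23')"
```

```text
t: 45.92
ee_pos: [0.5072, -0.2108, 0.1321]
eef_rot: [0.686, 0.728, -0.001, -0.003]
force: [-0.1, -0.4, 0.7]
opening: 0.999
t: 46.68
ee_pos: [0.5082, -0.2116, 0.1343]
eef_rot: [0.686, 0.728, -0.001, -0.001]
force: [-0.7, -0.0, -0.5]
opening: 0.574
t: 47.3
ee_pos: [0.5089, -0.2115, 0.2451]
eef_rot: [0.686, 0.728, -0.0, -0.0]
force: [0.2, 0.5, -1.5]
opening: 0.577
t: 48.55
ee_pos: [0.4919, 0.1641, 0.2337]
eef_rot: [0.706, 0.708, -0.006, -0.006]
force: [0.2, -0.9, -1.3]
opening: 0.579
shift [ 0.0579 -0.0303  0.0843] rot [-1.  -0.1 -0.1] pos [0.4919 0.1641 0.2337] F [ 0.2 -0.9 -1.3] op 0.579 t 48.55
```

View pics/w23.png

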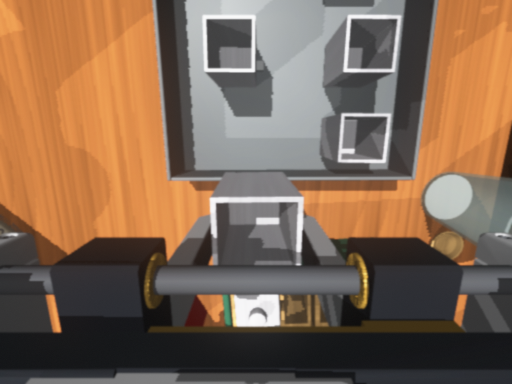

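```bash
python3 - <<'E'
from h import *
d=np.load('pics/w23.npz');K=d['K'];V=wristV(d['p'],d['q'],d['mount'])
print('tub near corners',unproj([(170,180),(414,180)],.075,K,V)); 
for u in [(230,44),(372,44),(364,137)]: print(unproj([u],.105,K,V))
E
python3 -m handwheel '[[0.4,0.029,-0.015,0,-1,0,0],[0.4,0.03,-0.015,0,0,0,0],[0.4,0,0,0.03,0,0,0],[0.4,0,0,0.02,0,0,0],[0.4,0,0,0,0,0,0]]' 35; python3 -c "
from h import *
goto(.460,.222,.083,90.3)"
```

```text
tub near corners [[0.3788118  0.16661622 0.075     ]
 [0.69117173 0.16878979 0.075     ]]
[[0.4626465 0.3174923 0.105    ]]
[[0.61085205 0.3173262  0.105     ]]
[[0.61154346 0.22252447 0.105     ]]
t: 49.22
ee_pos: [0.4612, 0.2168, 0.1809]
eef_rot: [0.709, 0.705, -0.002, 0.001]
force: [0.1, -0.4, -0.4]
opening: 0.576
shift [ 0.0056 -0.0011  0.0979] rot [-0.1  0.2 -0.6] pos [0.4612 0.2168 0.1809] F [ 0.1 -0.4 -0.4] op 0.576 t 49.225
```

```bash
python3 -m handwheel '[[0.4,0.006,-0.001,0.02,0,0,0],[0.4,0,0,0.03,0,0,0],[0.4,0,0,0.02,0,0,0],[0.4,0,0,0,0,0,0]]' 35; python3 -c "
from h import *
goto(.460,.222,.083,90.3)"
```

```text
t: 49.72
ee_pos: [0.4638, 0.2193, 0.1125]
eef_rot: [0.711, 0.704, 0.0, 0.003]
force: [-0.0, -0.1, -1.7]
opening: 0.574
shift [ 0.0027 -0.004   0.0295] rot [ 0.2  0.2 -0.9] pos [0.4638 0.2193 0.1125] F [-0.  -0.1 -1.7] op 0.574 t 49.725
```

```bash
python3 -m handwheel '[[0.4,0.002,-0.003,0.012,0,0,0],[0.4,0,0,0.01,0,0,0],[0.4,0,0,0.005,0,0,0]]' 35; python3 -m handwheel '[[0.4,0,0,0.003,0,0,0],[0.4,0,0,0.003,0,0,0]]';python3 -m handwheel '[[0.4,0,0,0.003,0,0,0]]'; python3 -m handwheel '[[0.4,0,0,0.003,0,0,0]]'; python3 -m handwheel '[[0.4,0,0,0.002,0,0,0]]'
```

```text
t: 50.1
ee_pos: [0.4633, 0.2213, 0.0868]
eef_rot: [0.711, 0.703, 0.003, 0.004]
force: [0.6, 0.6, -1.2]
opening: 0.579
t: 50.35
ee_pos: [0.4635, 0.2214, 0.0805]
eef_rot: [0.711, 0.703, 0.003, 0.004]
force: [0.5, -0.1, -0.9]
opening: 0.577
t: 50.48
ee_pos: [0.4637, 0.2215, 0.0775]
eef_rot: [0.711, 0.703, 0.003, 0.004]
force: [0.5, 0.5, -1.5]
opening: 0.576
t: 50.6
ee_pos: [0.4635, 0.2215, 0.0747]
eef_rot: [0.711, 0.703, 0.003, 0.004]
force: [-5.8, -1.1, 18.0]
opening: 0.575
t: 50.72
ee_pos: [0.4634, 0.2215, 0.0746]
eef_rot: [0.711, 0.703, 0.003, 0.004]
force: [-7.0, -1.4, 21.4]
opening: 0.575
```

Contact. I'll release, back off to a clear spot and check everything.

```bash
python3 -m handwheel '[[0.75,0,0,-0.001,0,0,0],[0.75,0,0,0,0,0,0],[0.75,0,0,0,0,0,0],[0.75,0,0,-0.03,0,0,0],[0.75,0,0,-0.05,0,0,0],[0.75,0,0,-0.04,0,0,0],[0.75,-0.02,0,-0.04,0,0,0]]' 30; python3 -m handwheel '[[0.75,-0.05,-0.01,-0.01,0,0,0],[0.75,-0.05,-0.01,-0.01,0,0,0],[0.75,-0.055,-0.01,-0.01,0,0,0],[0.75,-0.055,-0.01,-0.01,0,0,0],[0.75,-0.055,-0.01,0,0,0,0],[0.75,-0.055,-0.01,0,0,0,0],[0.75,-0.055,-0.01,0,0,0,0],[0.75,-0.055,-0.01,0,0,0,0],[0.75,-0.055,0,0,0,0,0],[0.75,-0.05,0,0,0,0,0]]'; python3 -m handwheel '[[0.75,-0.05,0,0,0,0,0],[0.75,-0.05,0,0,0,0,0],[0.75,0,0,0,0,0,0]]'; python3 -c "
from h import *
snap('top','t24');snap('side','s24');snap('wrist','w24')"
```

```text
t: 51.6
ee_pos: [0.46, 0.2018, 0.2363]
eef_rot: [0.71, 0.704, -0.001, 0.002]
force: [1.1, -0.0, 0.5]
opening: 0.749
t: 52.85
ee_pos: [0.3765, -0.3469, 0.2822]
eef_rot: [0.709, 0.706, 0.004, 0.008]
force: [0.9, -0.4, 0.7]
opening: 0.75
t: 53.22
ee_pos: [0.3748, -0.4539, 0.2803]
eef_rot: [0.71, 0.704, 0.004, 0.007]
force: [-0.8, 0.3, -0.3]
opening: 0.746
```

View pics/t24.png

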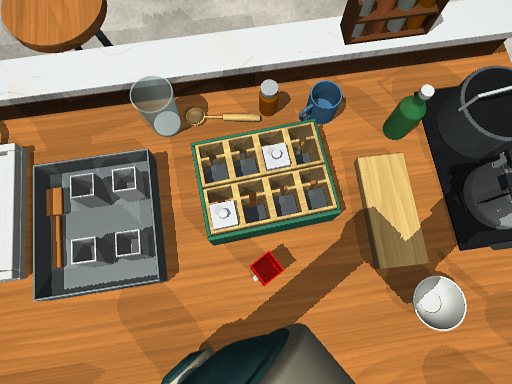

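View pics/s24.png

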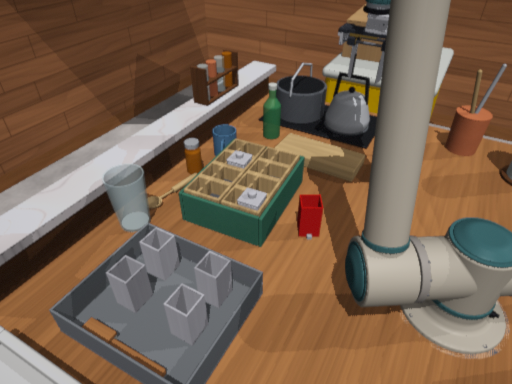

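All four open canisters stand in the tub, and both lidded ones are still in their bays. The brush is now at px (55,225), closer to the wall than at (65,230) before, so I'll zoom in to see whether it was nudged.

```bash
python3 - <<'E'
from h import *
a=cv2.imread('pics/t24.png')[145:305,25:175];b=cv2.imread('pics/t11.png')[145:305,25:175]
s=cv2.imread('pics/s24.png')[220:384,50:270]
cv2.imwrite('pics/cmp24.png',cv2.resize(np.hstack([a,b]),None,fx=2.6,fy=2.6,interpolation=cv2.INTER_CUBIC))
cv2.imwrite('pics/s24c.png',cv2.resize(s,None,fx=3.5,fy=3.5,interpolation=cv2.INTER_CUBIC))
E
```

View pics/cmp24.png

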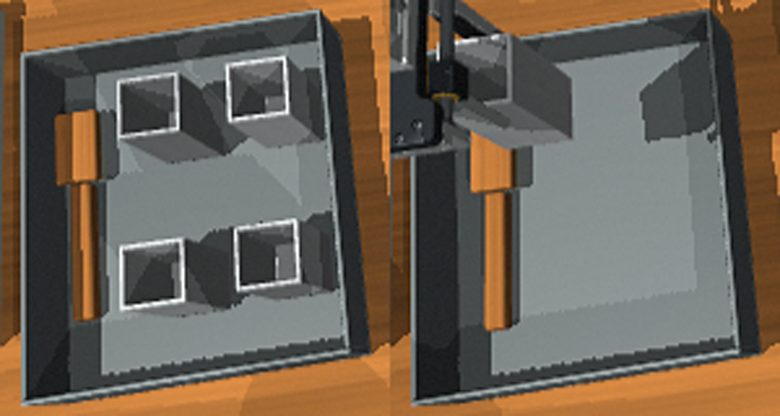

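View pics/s24c.png

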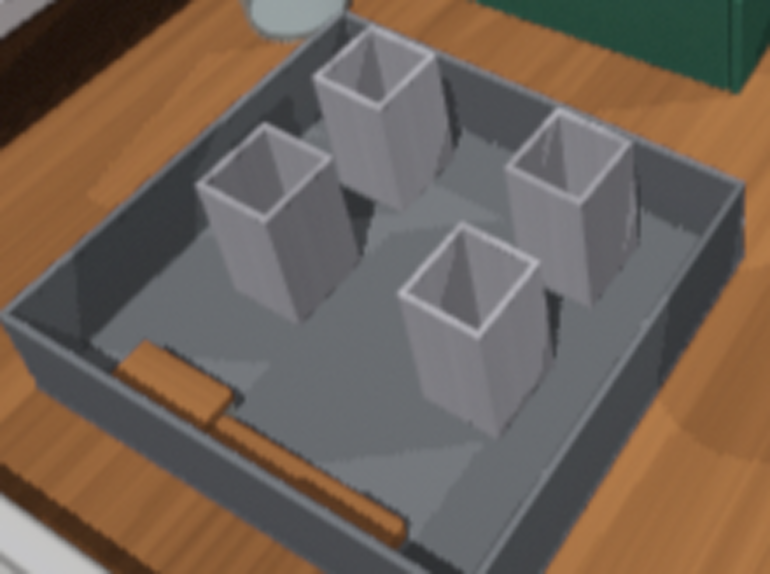

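```bash
python3 - <<'E'
from h import *
d=np.load('pics/t24.npz');K,V=d['K'],d['view']
h=crop([(56,113),(95,110),(100,182),(61,186),(76,321),(99,317)],25,145,2.6,2.6)
L=np.array([(.1,.02,.029),(.1,-.02,.029),(.03,-.02,.029),(.03,.02,.029),(-.1,.01,.023),(-.1,-.01,.023)])
for dz in (0,.02,.04): print(dz,fit(L+[0,0,dz],h,K,V,[.53,.4,0]))
t=crop([(22,57),(319,10),(350,350),(23,404)],25,145,2.6,2.6)
print('tub',fit([(.16,.14,.075),(.16,-.14,.075),(-.16,-.14,.075),(-.16,.14,.075)],t,K,V,[.53,.307,0]))
c={'L1':(277,154.5),'L2':(223.5,214)}
a=cv2.imread('pics/t0.png') if False else cv2.imread('pics/top0.png'); b=cv2.imread('pics/t24.png')
for n,(x,y) in {'L1':(277,155),'L2':(224,215)}.items():
    p=a[y-14:y+14,x-14:x+14];r=cv2.matchTemplate(b[y-24:y+24,x-24:x+24],p,cv2.TM_CCOEFF_NORMED);print(n,cv2.minMaxLoc(r)[1],cv2.minMaxLoc(r)[3],'expect (10,10)')
s=manip.observe();print(s['ee_pos'],s['force'],s['t'],s['opening'])
E
```

```text
0 (array([0.54071098, 0.41846318, 0.02762713]), np.float64(1.007528342994695))
0.02 (array([0.53550461, 0.40796658, 0.02870452]), np.float64(1.4740393476685698))
0.04 (array([0.5293976 , 0.39749493, 0.02857132]), np.float64(2.2343222097178725))
tub (array([0.53161925, 0.30652029, 0.01304451]), np.float64(1.4071856838618557))
L1 0.987540602684021 (10, 10) expect (10,10)
L2 0.9997410178184509 (10, 10) expect (10,10)
[ 0.37527658 -0.44962073  0.28159628] [-0.07319755  0.655772    0.67523001] 53.375 0.7498272735234421
```

View pics/w24.png

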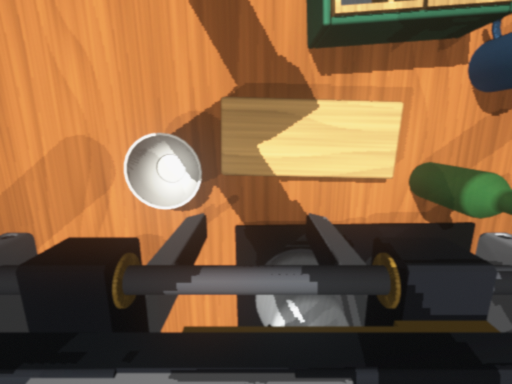

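The flat pose fits the brush best: tub frame y ≈ 0.11 and lying on the floor. It was nudged toward the wall but still rests where it should. The lidded canisters match their start position to the pixel, and the arm is clear at z = 0.28. Handing in.

```bash
python3 -c "
from cell import manip
print(manip.hand_in())"
```

```text
the job is handed in; nothing more can be done
None
```

I've handed the job in after about 53 s of the 210 s allowed. Four open canisters were present; I pressed each one until it sprang up, lifted it out and stood it upright in the grey tub. The brush lies in the tub beside them, nothing is stacked, and I left the red lookalike alone.

**Lidded canisters:** in the last top picture both match their starting pixels exactly, so they are still latched in their bays.

**Canisters in the tub:** all four stand upright on the tub floor. Measured rim centres for the first three agree with where I set them down, to about 1 mm. I checked the fourth by eye only, in the last top and side pictures.

**Brush:** it had moved about 2 cm toward the tub wall after I laid it down; I didn't see when. It still fits best lying flat on the tub floor, about 11 cm from the tub's centre line against the 13 cm limit. The last fit was only good to about 1 pixel, so I did not move it again.

**Robot:** the gripper was empty, well clear of everything at 28 cm height, and read no contact force above noise.

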